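# Strip the spacer collars off the saw's spare spindle and put them up in the covered tin

## Robot

A 7-joint arm with a two-finger parallel gripper is mounted at the origin on a cart in front of the work surface, level with it; the furniture and walls round the work are solid. World frame = base frame: x ahead of the robot, y to its left, z up, the work surface at z = 0. Lengths are in m, angles in rad, forces in N, time in s.
With the tool pointing down it reaches from about 0.4 to 0.85 m from the base axis. Payload 10.4 kg.
Tool frame: the origin (TCP) lies on the front face of the gripper's body, between the roots of the fingers; the fingertips stand 70 mm ahead of it and the grasp point (between the pads) lies 51 mm ahead of it (grasp_offset is the distance from the TCP to the grasp point, in m); z points along the fingers, y is the direction in which the jaws open and shut (so a half turn about z gives the same grasp; the last joint's range is limited). The gripper opens to 87 mm and grips with 3 to 60 N. Pads are 19 mm wide; open, the fingers measure 117 mm over their backs; the gripper's body (75 mm by 190 mm) begins 51 mm behind the grasp point.
Start: joints at [1.162, 0.332, -0.065, 1.46, 0.022, 1.35, -0.088], TCP at [0.235, -0.579, 0.292] pointing down, gripper open.
Joint ranges: [-2.6, 2.6], [-0.5, 2.12], [-1.47, 1.34], [0.16, 2.42], [-1.27, 4.41], [0.06, 2.06], [-2.6, 2.6]. Speed limits (rad/s): [2.22, 2.22, 2.79, 2.79, 3.14, 3.14, 3.14].

## Interface

Orientations are given as a unit quaternion [x, y, z, w].
In Python, from bench import * gives the robot as it stands. The module is installed in compiled form; this text tells all that it offers.
- The arm moves only by the tool arm_command, never from a script. Its argument "commands" is a list of rows, each a list of 3 entries, a list of its own where there are three numbers: the opening in per cent of the stroke, from 0 (shut) to 100 (fully open), then the shift along the tool's x, y, z in m, then the turn, a rotation vector about the tool's x, y, z in rad. A call has exactly 10 rows; each row is the pose to reach, as a shift and turn from the pose commanded when the call began, along the tool's axes at that moment; what a row does not reach only later rows make up. A row lasts 1/12 s, in which the tool goes at most 41.7 mm and 7.16 degrees, less where a joint would pass 70% of its speed; a pose out of reach is approached as far as the arm can. A call with a gripper value outside its range is refused whole. The fingers move at their own pace and stop on an object; "squeeze" is the grip in N (left out, the last holds). Time passes only in rows, so rows that repeat a pose let the fingers close, or fill a call up. It gives the time, the measured TCP pose, the force and the opening at its end, in the units of the state.
- read_state(): the state, without advancing time (a new reading comes with each control period).
- camera(name): name is "side" or "top"; returns a dict with "pixels" (480x640x3 uint8, red, green, blue), "fx", "fy", "cx", "cy" (pixels), "rvec" (rotation vector, rad) and "tvec" (3), from world to camera coordinates, as OpenCV has them. Camera axes: x right, y down, z forward; pixel columns grow to the right and rows downward; lengths in m; the calibration is good to about 2 mm. A picture is of the moment at which its call begins. There is no depth.
- close_job(): hands the job in, once; it reports no verdict.
The state is a dict: "time": time; "joint_positions": joint angles; "joint_vel": joint speeds; "joint_torque": joint torques, N m; "ee_pos": TCP position; "eef_rot": TCP orientation; "ft_force": force on the tool from outside, world axes, zero at the start; "torque": the same for the moment, N m; "width": finger opening in m.
Only numpy, scipy, OpenCV 4.12 (cv2) and the standard library are available. Lean on these libraries where they do the work, as an engineer would, in place of code of your own. Each camera call takes 0.05 s, during which the arm holds its last target.

## Task

Take the T-handled key from its wooden rack, put it down the well of the spindle stand and turn the sunken square drive counter-clockwise as far as it goes, so that the sliding gate bar draws clear of the open end of the rod; afterwards the key belongs upright in its rack again. Slide every collar off the open end of the rod and put it in the round tin, and when all are in, set the cover on the tin so that it sits fully seated and level. Keep the tin upright, and leave the tape measure, the jar and the bit box where they are.

Things in the scene. Friction and masses are not known exactly. Their poses are not given: they have to be found in the camera images.
- stand: Spindle stand, fixed to the bench: a grey steel plate (x -55 to 130, y -180 to 150 mm in its frame, 12 thick) with a dark block (56 x 50 mm, top at z 116, centred at y +120) that holds the root of a level steel rod, and a dark keeper housing (50 x 62 mm, top at z 125, centred at x +85, y -132). Origin on the bench under the rod, 100 mm from its open end; the rod lies along the stand's y axis, 85 mm above the bench. The open end points to the stand's -y.
- rod_end (a point): Centre of the rod's open end. The rod is 14 mm thick and runs 195 mm from here to point rod_root, in the stand's +y direction. Collars can come off only here, once the gate is drawn back.
- rod_root (a point): Where the rod enters its block (closed end), on the rod's axis.
- well_mouth (a point): Centre of the mouth of the round well (30 mm wide) on top of the keeper housing, 125 mm above the bench. The brass drive shaft's upper face lies 30 mm below the mouth, the bottom of its socket 54 mm below the mouth. Axes as the stand's.
- drive (a point): Middle of the bottom of the square socket in the brass drive shaft, on its upright axis, 71 mm above the bench. The socket is 15 mm square, 24 mm deep, with a 2 mm chamfer; its sides lie along this point's x and y axes, which turn with the shaft.
- screw (a joint): Turn of the drive shaft in rad: starts at 0 to 0.15, grows counter-clockwise seen from above, stops at 1.3 (gate fully drawn back). It turns against about 0.12 N m of friction (plus a little from the gate) and stays where it is left. It moves the gate by 54 mm per rad. Because of the play between key and socket the key turns up to 0.3 rad before the shaft follows.
- gate_tip (a point): Tip of the steel gate bar (10 mm thick, 24 high, z 60 to 84 mm above the bench) that slides along the stand's x in front of the rod's open end, 7 to 17 mm beyond it. Shut, the tip lies 6 mm past the rod's axis on the stand's -x side; at screw = 1.3 it lies about 64 mm to the +x side.
- collar_0: Plain aluminium spacer collar, 40 mm outside, 22 mm bore, 20 mm long, 60 g, hung loose on the rod. Origin at its centre, its y axis is the bore's axis. It hangs with its centre about 4 mm below the rod's axis; collars on the rod stand at least 18 mm apart. Three or four collars are present (None from the start: absent).
- collar_1: Plain aluminium spacer collar, 40 mm outside, 22 mm bore, 20 mm long, 60 g, hung loose on the rod. Origin at its centre, its y axis is the bore's axis. It hangs with its centre about 4 mm below the rod's axis; collars on the rod stand at least 18 mm apart. Three or four collars are present (None from the start: absent).
- collar_2: Plain aluminium spacer collar, 40 mm outside, 22 mm bore, 20 mm long, 60 g, hung loose on the rod. Origin at its centre, its y axis is the bore's axis. It hangs with its centre about 4 mm below the rod's axis; collars on the rod stand at least 18 mm apart. Three or four collars are present (None from the start: absent).
- collar_3: Plain aluminium spacer collar, 40 mm outside, 22 mm bore, 20 mm long, 60 g, hung loose on the rod. Origin at its centre, its y axis is the bore's axis. It hangs with its centre about 4 mm below the rod's axis; collars on the rod stand at least 18 mm apart. Three or four collars are present (None from the start: absent).
- rack: Wooden key rack, a fixed block 64 x 64 x 70 mm, origin under its centre. In its top a 15.5 mm square hole with 4 mm chamfer, sides along the rack's x and y, 50 mm deep.
- rack_mouth (a point): Centre of the rack's hole at its top, 70 mm above the bench.
- key: Square-drive T-handle key, 130 g, standing upright in the rack's hole at the start (its foot 20 mm above the bench). Origin at the centre of its foot, z up the shank. Shank 12 mm square, sides along the key's x and y, the lowest 6 mm narrowed to 9 mm; 105 mm from the foot to the underside of the handle. Handle: a flat-sided bar 80 mm long along the key's x, 16 mm wide (y), 18 mm high.
- key_handle (a point): Centre of the key's handle bar, 114 mm above its foot.
- tin: Open round steel tin, loose, 0.7 kg: 152 mm outside, 144 mm inside, 80 mm high, floor 4 mm thick. Origin under its centre.
- tin_rim (a point): Centre of the tin's mouth, at rim height.
- cover: Loose round cover lying on the bench, right way up, 160 g: a disc 160 mm wide and 4 mm thick, with a 136.4 mm wide, 7 mm deep plug below it that goes inside the rim, and a black knob 28 mm wide whose top is 45 mm above the origin. Origin at the centre of the plug's underside; seated, it lies 73 mm above the tin's origin.
- cover_knob (a point): Middle of the knob, 34 mm above the cover's origin; the knob spans 19 to 45 mm above the origin.
- tape_measure: Bystander: tape measure, 32 x 79 x 67 mm, loose.
- salve_jar: Bystander: small brown jar with a white cap, 47 mm wide, 44 high, loose.
- bit_box: Bystander: flat dark blue bit case, 55 x 100 x 27 mm, loose.
Things that resemble listed ones, but are neither listed nor needed, are in the scene too. What is shaped like the key but green is not meant.

How it is judged:
On the way, in this order (a step that is already met when the one before it is completed fails the run):
1. the drive has been turned with the key in its socket until the gate is drawn back (value of joint screw above 1.1 rad and horizontal distance between key and drive below 0.006 m and z of key in the frame of drive below 0.012 m), for 0.2 s.
2. every collar is in the tin (horizontal distance between each of collar_0, collar_1, collar_2, collar_3 and tin below 0.068 m and z of collar_0 in the frame of tin between 0 and 0.07 m and z of collar_1 in the frame of tin between 0 and 0.07 m and z of collar_2 in the frame of tin between 0 and 0.07 m and z of collar_3 in the frame of tin between 0 and 0.07 m), for 0.2 s.
At the end, for the whole second after the job is handed in: All collars in the tin (within 68 mm of its axis, under 70 mm up); cover on the tin, centred within 7 mm, seated within 3 mm, level within 0.05 rad; tin upright; key in its rack (within 12 mm of its axis, foot under 35 mm up, within 0.15 rad of upright); all at rest (all of step 2 and horizontal distance between cover and tin below 0.007 m and z of cover in the frame of tin between 0.07 and 0.076 m and angle between the z axis of cover and the z axis of tin, either way round below 0.07 rad and angle between tin's own z axis and vertical below 0.1 rad and height (world z) of tin below 0.01 m and horizontal distance between key and rack below 0.012 m and height (world z) of key below 0.035 m and angle between key's own z axis and vertical below 0.15 rad and linear speed of each of cover, tin, key below 0.02 m/s); the robot touches nothing.
It fails at once if the tape measure is displaced by more than 3 cm (distance of tape_measure from where it was at the start of the episode above 0.03 m).
It fails at once if the salve jar is displaced by more than 3 cm (distance of salve_jar from where it was at the start of the episode above 0.03 m).
It fails at once if the bit box is displaced by more than 3 cm (distance of bit_box from where it was at the start of the episode above 0.03 m).
It fails at once if the tin is tipped over (angle between tin's own z axis and vertical above 0.6 rad).
Of collar_0, collar_1, collar_2, collar_3 only 3 to 4 are there at a start; the rules pass over those that are not, and their reading is None.
At some moment in a run one of cover, tin may be knocked a few centimetres aside while the robot is not near it.
It also fails if it takes over 210 s, if anything falls off the work surface, if the arm or the gripper's body presses on something with over 40 N, if the wrist force passes 120 N, or if a joint passes its speed limit or range.

## Working session

There is one attempt and no reset: what is moved stays moved. The work goes in short steps, Python scripts to look and compute and a tool call to move; the robot and the scene stay as the last step left them, time stands still between calls to the robot, and variables do not carry over. Pictures are saved under pics/ and viewed, and the job is handed in when it is done.

Besides the shell and the picture viewer there is one more tool, called after "Emit:" in YAML: its name, and indented under it one key for each argument. arm_command: Moves the arm, as the interface text tells. Its arguments: {"type":"object","properties":{"commands":{"type":"array","items":{"type":"array"}},"squeeze":{"type":"number"}},"required":["commands"]}

```bash
mkdir -p pics; cat > h.py <<'E'
from bench import *
import numpy as np, cv2
from scipy.spatial.transform import Rotation as R
def snap(n,f=None):
    c=camera(n); 
    if f: cv2.imwrite('pics/'+f,c['pixels'][:,:,::-1])
    return c
def ray(c,u,v):
    Rm=R.from_rotvec(np.ravel(c['rvec'])).as_matrix(); t=np.ravel(c['tvec'])
    d=Rm.T@np.array([(u-c['cx'])/c['fx'],(v-c['cy'])/c['fy'],1.]); return -Rm.T@t,d/np.linalg.norm(d)
def onz(c,u,v,z):
    o,d=ray(c,u,v); return o+d*(z-o[2])/d[2]
def proj(c,p):
    p=np.atleast_2d(p).astype(float)
    q,_=cv2.projectPoints(p,np.ravel(c['rvec']),np.ravel(c['tvec']),np.array([[c['fx'],0,c['cx']],[0,c['fy'],c['cy']],[0,0,1.]]),None); return q.reshape(-1,2)
def tri(c1,uv1,c2,uv2):
    o1,d1=ray(c1,*uv1);o2,d2=ray(c2,*uv2)
    A=np.stack([d1,-d2],1);s=np.linalg.lstsq(A,o2-o1,rcond=None)[0]
    a=o1+s[0]*d1;b=o2+s[1]*d2; return (a+b)/2,np.linalg.norm(a-b)
E
python3 - <<'E'
from h import *
for n in('top','side'):
    c=snap(n,n+'0.png'); print(n,c['fx'],c['fy'],c['cx'],c['cy'],ray(c,c['cx'],c['cy']))
s=read_state(); print({k:np.round(v,3) for k,v in s.items()})
print(R.from_quat(s['eef_rot']).as_matrix().round(3))
E
```

```text
top 458.5738524694925 458.5738524694925 320.9512694808355 239.7230546874586 (array([0.46796849, 0.02782757, 1.16175324]), array([ 0.11278341, -0.00721989, -0.99359337]))
side 577.1696292931908 577.1696292931908 315.37602717149423 242.60730212524123 (array([ 0.13840601, -0.5097733 ,  1.17340702]), array([ 0.35066138,  0.40662141, -0.84362054]))
{'time': np.float64(0.1), 'joint_positions': array([ 1.162,  0.333, -0.065,  1.461,  0.022,  1.35 , -0.089]), 'joint_vel': array([ 0.001, -0.002, -0.   , -0.003, -0.   , -0.002, -0.   ]), 'joint_torque': array([ 2.0000e-03, -6.2454e+01,  2.5000e-02, -3.9072e+01, -6.1000e-02,
        3.7000e-02,  0.0000e+00]), 'ee_pos': array([ 0.235, -0.579,  0.292]), 'eef_rot': array([ 0.981,  0.192, -0.   , -0.001]), 'ft_force': array([-0.489,  0.818, -0.582]), 'torque': array([-0.042,  0.002,  0.027]), 'width': np.float64(0.087)}
[[ 0.926  0.376 -0.001]
 [ 0.376 -0.926  0.001]
 [-0.    -0.001 -1.   ]]
```

View pics/top0.png

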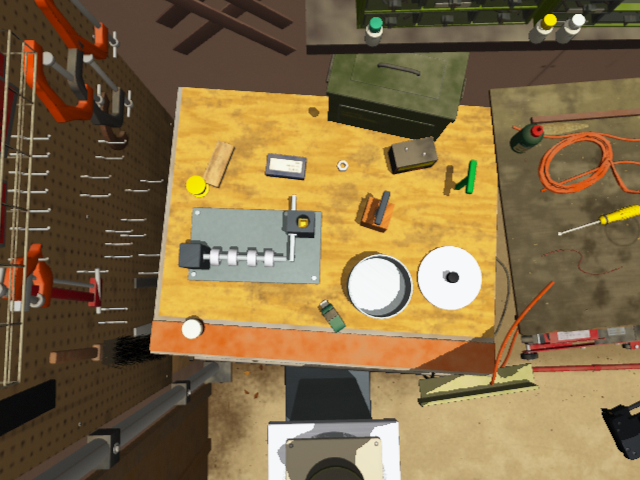

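View pics/side0.png

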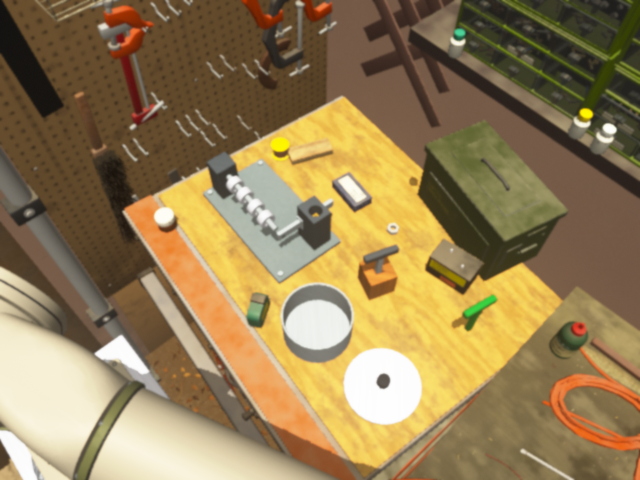

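```bash
python3 - <<'E'
import cv2
a=cv2.imread('pics/top0.png');b=cv2.imread('pics/side0.png')
x=cv2.resize(a[180:300,170:410],None,fx=3.3,fy=3.3,interpolation=cv2.INTER_CUBIC)
cv2.imwrite('pics/t1.png',x)
x=cv2.resize(b[140:320,190:430],None,fx=3.3,fy=3.3,interpolation=cv2.INTER_CUBIC)
cv2.imwrite('pics/s1.png',x)
E
```

```text
(no output)
```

View pics/t1.png

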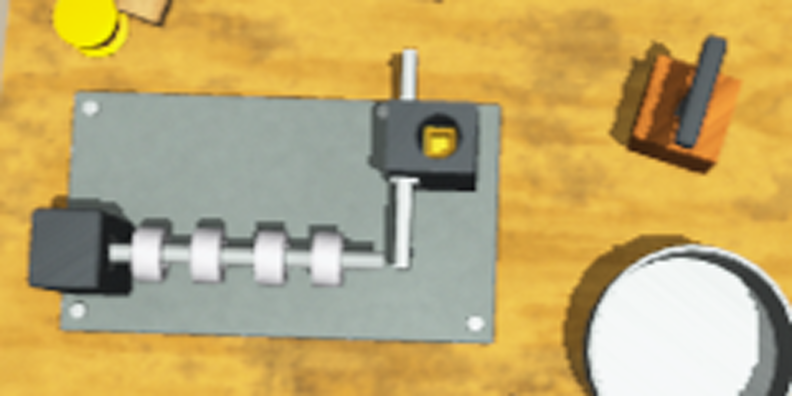

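View pics/s1.png

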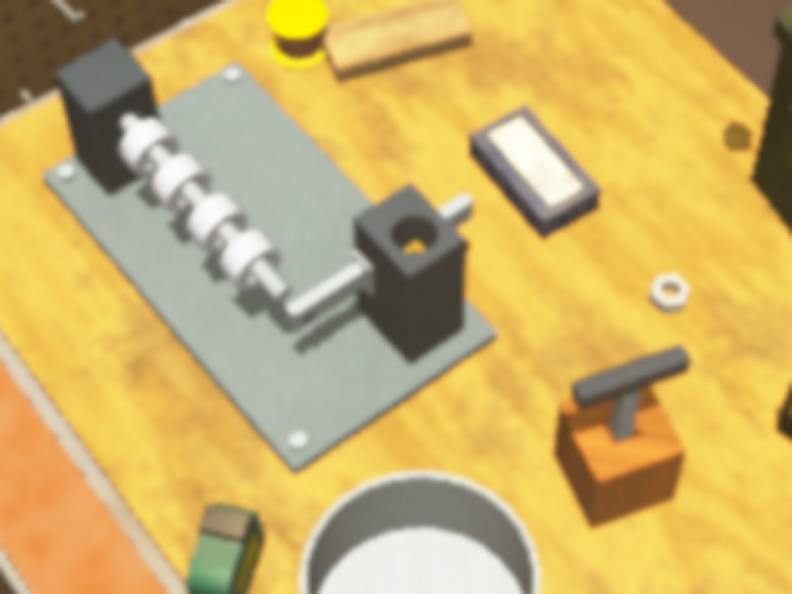

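```bash
python3 - <<'E'
from h import *
ct=camera('top'); cs=camera('side')
np.set_printoptions(precision=4,suppress=True)
# stand plate: grey-green pixels, colour sample
for nm,c in(('top',ct),('side',cs)):
    im=c['pixels'].astype(int)
    if nm=='top': sm=im[275,220]
    else: sm=im[262,275]
    print(nm,'sample',sm)
    m=((abs(im-sm).max(2))<25).astype(np.uint8)
    n,l,st,ce=cv2.connectedComponentsWithStats(m)
    k=l[275,220] if nm=='top' else l[262,275]
    mm=(l==k).astype(np.uint8)
    cn=max(cv2.findContours(mm,cv2.RETR_EXTERNAL,cv2.CHAIN_APPROX_NONE)[0],key=cv2.contourArea)
    hull=cv2.convexHull(cn)
    ap=cv2.approxPolyDP(hull,6,True)[:,0]
    print(st[k]); 
    for p in ap: print(p,onz(c,p[0],p[1],.012)[:2])
# tin rim & cover via top, circle fit on z plane
hsv=cv2.cvtColor(ct['pixels'],cv2.COLOR_RGB2HSV)
for nm,c,seed,z in(('cov top',ct,(435,275),.011),('cov side',cs,(365,400),.011)):
    im=c['pixels'];hs=cv2.cvtColor(im,cv2.COLOR_RGB2HSV)
    m=((hs[...,1]<40)&(hs[...,2]>150)).astype(np.uint8)
    n,l,st,ce=cv2.connectedComponentsWithStats(m);mm=(l==l[seed[1],seed[0]]).astype(np.uint8)
    cn=max(cv2.findContours(mm,cv2.RETR_EXTERNAL,cv2.CHAIN_APPROX_NONE)[0],key=cv2.contourArea)
    P=np.array([onz(c,*p,z)[:2] for p in cn[:,0]+0.0])
    (x,y),r=cv2.minEnclosingCircle(P.astype(np.float32)*1000); e=cv2.fitEllipse(P.astype(np.float32)*1000);print(nm,x,y,r,e)
E
```

```text
top sample [155 166 161]
[ 189  208  132   76 6613]
[193 209] [0.6836 0.3427]
[320 212] [0.6694 0.0204]
[318 283] [0.4899 0.0291]
[189 279] [0.5065 0.3508]
side sample [178 186 175]
[ 204  159  136  122 5285]
[261 159] [0.685  0.3405]
[339 240] [0.6685 0.0183]
[280 280] [0.4934 0.0269]
[204 193] [0.5073 0.3474]
cov top 497.4846496582031 -300.1707458496094 79.8439712524414 ((497.45440673828125, -300.00714111328125), (156.5877685546875, 157.6319580078125), 3.1288952827453613)
cov side 497.1092224121094 -301.8074035644531 80.31158447265625 ((496.8976135253906, -301.7455749511719), (157.7136993408203, 158.34036254882812), 96.37876892089844)
```

```bash
python3 - <<'E'
import cv2
a=cv2.imread('pics/top0.png');b=cv2.imread('pics/side0.png')
x=cv2.resize(a[235:335,330:490],None,fx=5,fy=5,interpolation=cv2.INTER_CUBIC)
cv2.imwrite('pics/t2.png',x)
x=cv2.resize(a[180:240,350:410],None,fx=8,fy=8,interpolation=cv2.INTER_CUBIC)
y=cv2.resize(b[235:305,345:415],None,fx=7,fy=7,interpolation=cv2.INTER_CUBIC)[:480]
cv2.imwrite('pics/k2.png',cv2.hconcat([x,y[:480,:320]]))
E
```

```text
(no output)
```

View pics/k2.png

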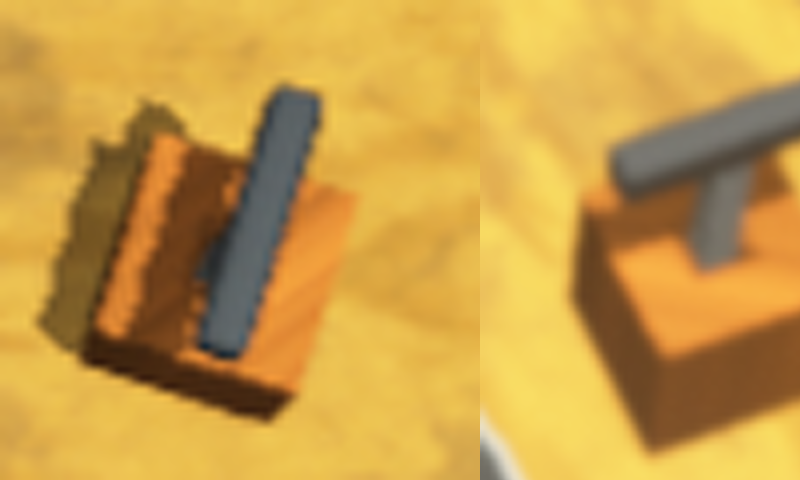

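View pics/t2.png

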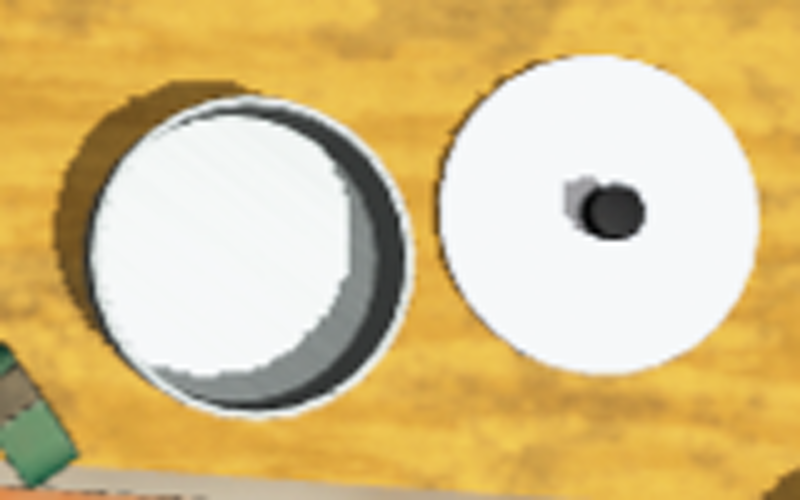

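```bash
python3 - <<'E'
from h import *
np.set_printoptions(precision=4,suppress=True)
ct=camera('top'); cs=camera('side')
M=np.array([[130,150],[130,-180],[-55,-180],[-55,150]])/1000.
T=np.array([[.6836,.3427],[.6694,.0204],[.4899,.0291],[.5065,.3508]]);S=np.array([[.685,.3405],[.6685,.0183],[.4934,.0269],[.5073,.3474]])
def fit(W):
    a=M-M.mean(0);b=W-W.mean(0);th=np.arctan2((a[:,0]*b[:,1]-a[:,1]*b[:,0]).sum(),(a*b).sum())
    Rm=np.array([[np.cos(th),-np.sin(th)],[np.sin(th),np.cos(th)]]);t=W.mean(0)-Rm@M.mean(0);return th,t,(M@Rm.T+t-W)*1000
for W in(T,S,(T+S)/2): print(fit(W))
th,t,_=fit((T+S)/2);Rm=np.array([[np.cos(th),-np.sin(th)],[np.sin(th),np.cos(th)]])
W=lambda x,y,z:np.r_[Rm@[x,y]+t,z]
for n,p in(('rodend',W(0,-.1,.085)),('well',W(.085,-.132,.125)),('drive',W(.085,-.132,.095)),('rodtop end',W(0,-.1,.092)),('root',W(0,.095,.085))):
    print(n,p,proj(ct,p),proj(cs,p))
# key: dark grey blobs
for nm,c,box in(('top',ct,(350,180,410,240)),('side',cs,(350,235,410,290))):
    x0,y0,x1,y1=box;im=c['pixels'][y0:y1,x0:x1];hs=cv2.cvtColor(im,cv2.COLOR_RGB2HSV)
    m=((hs[...,1]<110)&(hs[...,2]<150)&~((im[...,0].astype(int)-im[...,2])>15)).astype(np.uint8)
    n,l,st,ce=cv2.connectedComponentsWithStats(m)
    k=1+np.argmax(st[1:,4]);mm=(l==k).astype(np.uint8);print(nm,st[k],ce[k]+[x0,y0])
    cn=max(cv2.findContours(mm,cv2.RETR_EXTERNAL,cv2.CHAIN_APPROX_NONE)[0],key=cv2.contourArea)
    r=cv2.minAreaRect(cn);print(cv2.boxPoints(r)+[x0,y0])
    cv2.imwrite(f'pics/m_{nm}.png',cv2.resize(mm*255,None,fx=5,fy=5,interpolation=0))
# rack top
# tin rim: bright ring top
c=ct
im=c['pixels'];hs=cv2.cvtColor(im,cv2.COLOR_RGB2HSV)
for nm,c,(x0,y0,x1,y1) in(('top',ct,(335,245,414,325)),('side',cs,(275,280,360,365))):
    im=c['pixels'][y0:y1,x0:x1];hs=cv2.cvtColor(im,cv2.COLOR_RGB2HSV)
    m=((hs[...,1]<60)).astype(np.uint8)
    n,l,st,ce=cv2.connectedComponentsWithStats(m);k=1+np.argmax(st[1:,4]);mm=(l==k).astype(np.uint8)
    cv2.imwrite(f'pics/tin_{nm}.png',cv2.resize(mm*255,None,fx=5,fy=5,interpolation=0))
    cn=max(cv2.findContours(mm,cv2.RETR_EXTERNAL,cv2.CHAIN_APPROX_NONE)[0],key=cv2.contourArea)
    P=np.array([onz(c,*p,.08)[:2] for p in cn[:,0]+[x0,y0]]).astype(np.float32)*1000
    print(nm,cv2.minEnclosingCircle(P),cv2.fitEllipse(P))
E
```

```text
(np.float64(-0.04762080640255454), array([0.5506, 0.2025]), array([[ 3.9996,  3.4597],
       [ 2.4907, -3.8662],
       [-2.7996, -3.7597],
       [-3.6907,  4.1662]]))
(np.float64(-0.046474826530047274), array([0.5518, 0.2   ]), array([[ 3.6157,  3.2995],
       [ 4.7845, -4.1442],
       [-4.9157, -4.1495],
       [-3.4845,  4.9942]]))
(np.float64(-0.047048998830228055), array([0.5512, 0.2013]), array([[ 3.8079,  3.3795],
       [ 3.6374, -4.0053],
       [-3.8579, -3.9545],
       [-3.5874,  4.5803]]))
rodend [0.5465 0.1014 0.085 ] [[286.739  258.8826]] [[275.5896 229.2798]]
well [0.6299 0.0654 0.125 ] [[300.8142 220.8903]] [[313.6083 208.9379]]
drive [0.6299 0.0654 0.095 ] [[301.3085 222.8521]] [[313.691 216.65 ]]
rodtop end [0.5465 0.1014 0.092 ] [[286.5315 258.6687]] [[275.398  227.5557]]
root [0.5557 0.2962 0.085 ] [[203.7903 256.6813]] [[227.7194 176.7294]]
top [ 25  12  15  33 216] [381.5185 207.8426]
[[371.9927 222.3977]
 [382.3033 190.1771]
 [389.7779 192.5689]
 [379.4673 224.7896]]
side [ 15  12  32  14 150] [380.1667 253.3067]
[[364.0949 256.511 ]
 [395.3285 245.1533]
 [396.9343 249.5693]
 [365.7007 260.927 ]]
top ((478.1791076660156, -115.41445922851562), 77.11814880371094) ((479.03961181640625, -115.55189514160156), (148.3297119140625, 152.51779174804688), 1.23213791847229)
side ((470.7616882324219, -129.40281677246094), 88.64353942871094) ((470.6609802246094, -127.520751953125), (148.34445190429688, 177.7452850341797), 139.2936248779297)
```

```bash
python3 - <<'E'
import cv2,numpy as np
ims=[cv2.copyMakeBorder(i,0,max(0,400-i.shape[0]),0,0,0)[:400,:400] if 1 else 0 for i in [cv2.resize(cv2.imread(f'pics/{n}.png',0),(400,400)) for n in('m_top','m_side','tin_top','tin_side')]]
cv2.imwrite('pics/mm.png',cv2.resize(cv2.vconcat([cv2.hconcat(ims[:2]),cv2.hconcat(ims[2:])]),(600,600)))
E
```

```text
(no output)
```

View pics/mm.png

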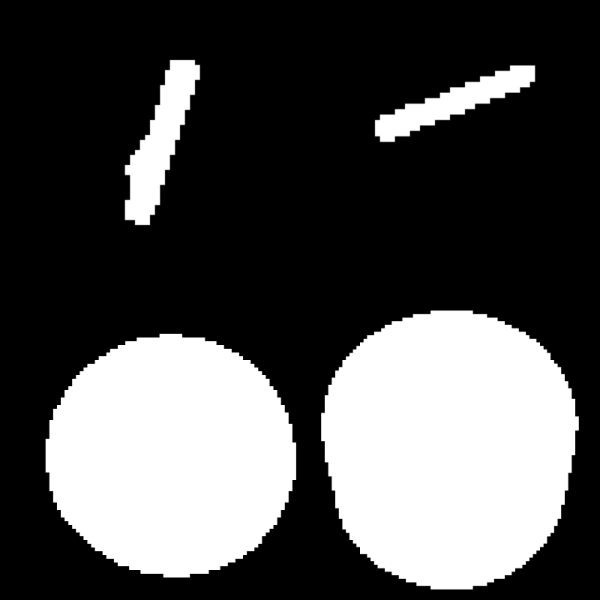

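```bash
python3 - <<'E'
from h import *
ct=camera('top'); cs=camera('side')
a=cv2.resize(ct['pixels'][200:245,280:325][:,:,::-1],None,fx=9,fy=9,interpolation=cv2.INTER_NEAREST)
b=cv2.resize(cs['pixels'][190:235,292:337][:,:,::-1],None,fx=9,fy=9,interpolation=cv2.INTER_NEAREST)
cv2.imwrite('pics/w.png',cv2.hconcat([a,b])[:,:800])
E
```

```text
(no output)
```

View pics/w.png

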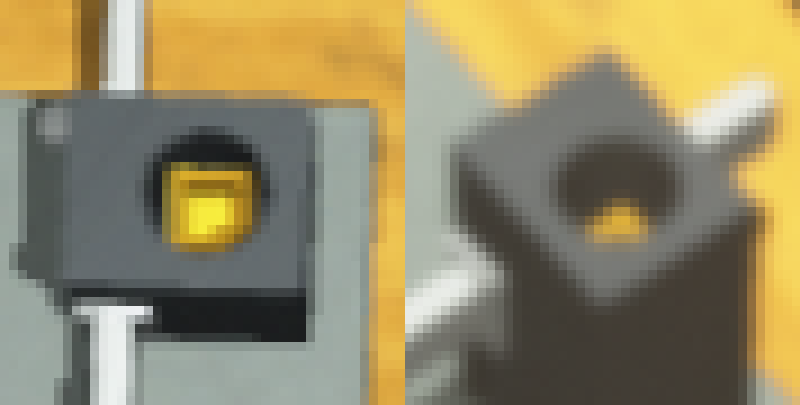

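```bash
python3 - <<'E'
from h import *
np.set_printoptions(precision=4,suppress=True)
ct=camera('top'); cs=camera('side')
print('well',tri(ct,(302.4,220.7),cs,(315.1,210.7)),onz(ct,302.4,220.7,.125),onz(cs,315.1,210.7,.125))
print('shaft top', onz(ct,280+212/9-.5,200+208/9-.5,.095))
# handle top: top view (top face z .143); excluding shank bulge
t=np.array([[371.99,222.4],[382.3,190.18],[389.78,192.57],[379.47,224.79]])
for z in(.143,.134):
  P=np.array([onz(ct,*p,z) for p in t]);d=P[1]-P[0];print('handle',P.mean(0),np.linalg.norm(d),np.linalg.norm(P[2]-P[1]),np.degrees(np.arctan2(d[1],d[0])))
print('tri',tri(ct,(381.5,207.8),cs,(380.2,253.3)))
print('side z.134',onz(cs,380.2,253.3,.134))
# rack top corners from top crop
for c,o,f,pts in((ct,(350,180),8,[(155,135),(357,193),(297,397-25),(95,340)]),):
  P=np.array([onz(c,o[0]+u/f-.5,o[1]+v/f-.5,.07) for u,v in pts]);print(P,P.mean(0))
E
```

```text
well (array([0.631 , 0.0618, 0.1209]), np.float64(0.0002654820215716278)) [0.6303 0.0618 0.125 ] [0.6292 0.0596 0.125 ]
shaft top [0.6304 0.0613 0.095 ]
handle [ 0.6542 -0.1163  0.143 ] 0.0776858189187511 0.017735796567963053 -19.416847351039888
handle [ 0.6558 -0.1176  0.134 ] 0.0783721209039849 0.01789248040760983 -19.416847351039884
tri (array([ 0.6552, -0.119 ,  0.1344]), np.float64(0.0006982458810080751))
side z.134 [ 0.6557 -0.119   0.134 ]
[[ 0.6952 -0.0984  0.07  ]
 [ 0.6762 -0.159   0.07  ]
 [ 0.6219 -0.1388  0.07  ]
 [ 0.6329 -0.0783  0.07  ]] [ 0.6566 -0.1186  0.07  ]
```

Emit:
arm_command:
  commands:
    - [100, [0.028, -0.0135, 0], [0, 0, 0]]
    - [100, [0.056, -0.027, 0], [0, 0, 0]]
    - [100, [0.084, -0.0405, 0], [0, 0, 0]]
    - [100, [0.112, -0.054, 0], [0, 0, 0]]
    - [100, [0.14, -0.0675, 0], [0, 0, 0]]
    - [100, [0.168, -0.081, 0], [0, 0, 0]]
    - [100, [0.196, -0.0945, 0], [0, 0, 0]]
    - [100, [0.224, -0.108, 0], [0, 0, 0]]
    - [100, [0.252, -0.1215, 0], [0, 0, 0]]
    - [100, [0.28, -0.135, 0], [0, 0, 0]]
  squeeze: 30

```text
time: 1.33
ee_pos: [0.4446, -0.3474, 0.2925]
eef_rot: [0.981, 0.192, 0.0, 0.0]
ft_force: [-0.1, -1.0, -0.2]
width: 0.087
```

```bash
cat > plan.py <<'E'
from h import *
import sys
np.set_printoptions(precision=4,suppress=True)
def plan(x,y,z,jaw=None):
    """jaw: world angle (deg) of tool y; prints shift in tool axes and turn"""
    s=read_state();p=np.array(s['ee_pos']);Rm=R.from_quat(s['eef_rot']).as_matrix()
    cur=np.degrees(np.arctan2(Rm[1,1],Rm[0,1]))
    if jaw is None: jaw=cur
    a=np.radians(jaw);T=np.array([[np.sin(a),np.cos(a),0],[-np.cos(a),np.sin(a),0],[0,0,-1.]])
    print('t',round(float(s['time']),2),'pos',p,'jaw',round(cur,2),'w',np.round(s['width'],4),'F',s['ft_force'],'tq',s['torque'],'j7',np.round(s['joint_positions'][6],2))
    print('shift',Rm.T@(np.array([x,y,z])-p),'turn',R.from_matrix(Rm.T@T).as_rotvec())
if __name__=='__main__': plan(*map(float,sys.argv[1:]))
E
python3 plan.py .655 -.118 .285 -108.5
```

```text
t 1.33 pos [ 0.4446 -0.3474  0.2925] jaw -67.9 w 0.087 F [-0.0587 -1.0329 -0.1651] tq [ 0.0002 -0.0475 -0.0219] j7 -0.65Traceback (most recent call last):
  File "plan.py", line 12, in <module>
    if __name__=='__main__': plan(*map(float,sys.argv[1:]))
                             ~~~~^^^^^^^^^^^^^^^^^^^^^^^^^^
  File "plan.py", line 11, in plan
    print('shift',Rm.T@(np.array([x,y,z])-p),'turn',R.from_matrix(Rm.T@T).as_rotvec())
                                                    ~~~~~~~~~~~~~^^^^^^^^
  File "scipy/spatial/transform/_rotation.pyx", line 1143, in scipy.spatial.transform._rotation.Rotation.from_matrix
ValueError: Non-positive determinant (left-handed or null coordinate frame) in rotation matrix 0: [[-0.7593 -0.6508 -0.0001]
 [-0.6508  0.7593 -0.0005]
 [-0.0004  0.0003  1.    ]].
```

```bash
sed -i 's/T=np.array.*$/T=np.array([[-np.sin(a),np.cos(a),0],[np.cos(a),np.sin(a),0],[0,0,-1.]])/' plan.py
python3 plan.py .655 -.118 .285 -108.5
```

```text
t 1.33 pos [ 0.4446 -0.3474  0.2925] jaw -67.9 w 0.087 F [-0.0587 -1.0329 -0.1651] tq [ 0.0002 -0.0475 -0.0219] j7 -0.65
shift [ 0.2812 -0.1334  0.0074] turn [ 0.0005 -0.0003  0.7086]
```

Emit:
arm_command:
  commands:
    - [60, [0.031, -0.015, 0.001], [0, 0, 0.079]]
    - [60, [0.062, -0.03, 0.002], [0, 0, 0.158]]
    - [60, [0.094, -0.044, 0.003], [0, 0, 0.236]]
    - [60, [0.125, -0.059, 0.004], [0, 0, 0.315]]
    - [60, [0.156, -0.074, 0.005], [0, 0, 0.394]]
    - [60, [0.187, -0.089, 0.006], [0, 0, 0.472]]
    - [60, [0.219, -0.104, 0.007], [0, 0, 0.551]]
    - [60, [0.25, -0.119, 0.007], [0, 0, 0.63]]
    - [60, [0.281, -0.133, 0.007], [0, 0, 0.709]]
    - [60, [0.281, -0.133, 0.007], [0, 0, 0.709]]

```text
time: 2.17
ee_pos: [0.6571, -0.1117, 0.2845]
eef_rot: [0.987, -0.159, 0.0, -0.002]
ft_force: [0.1, 1.1, 0.4]
width: 0.0523
```

```bash
python3 plan.py .655 -.118 .186 -108.5; python3 - <<'E'
from h import *
a=snap('top')['pixels'][140:280,300:460,::-1];b=snap('side')['pixels'][180:320,310:470,::-1]
cv2.imwrite('pics/g1.png',cv2.hconcat([cv2.resize(i,(400,350),interpolation=cv2.INTER_CUBIC) for i in(a,b)]))
E
```

```text
t 2.17 pos [ 0.6571 -0.1117  0.2845] jaw -108.34 w 0.0523 F [0.1426 1.1267 0.4062] tq [ 0.153  -0.0067  0.0117] j7 -1.88
shift [-0.      0.0071  0.0985] turn [-0.0043  0.0007  0.0029]
```

View pics/g1.png

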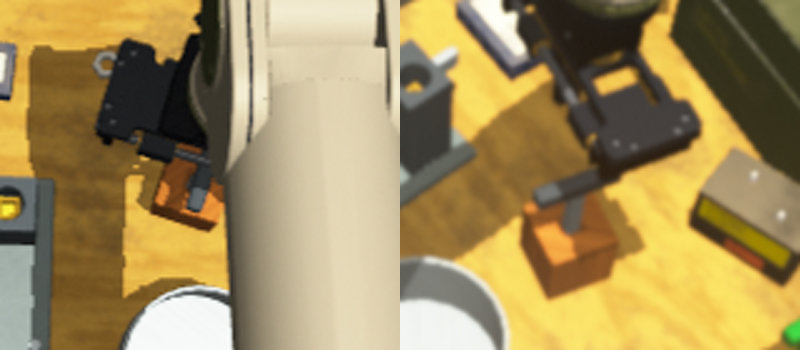

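Emit:
arm_command:
  commands:
    - [60, [0, 0, 0.01], [0, 0, 0]]
    - [60, [0, 0, 0.02], [0, 0, 0]]
    - [60, [0, 0, 0.03], [0, 0, 0]]
    - [60, [0, 0, 0.04], [0, 0, 0]]
    - [60, [0, 0, 0.045], [0, 0, 0]]
    - [60, [0, 0, 0.045], [0, 0, 0]]
    - [60, [0, 0, 0.045], [0, 0, 0]]
    - [60, [0, 0, 0.045], [0, 0, 0]]
    - [60, [0, 0, 0.045], [0, 0, 0]]
    - [60, [0, 0, 0.045], [0, 0, 0]]

```text
time: 3.1
ee_pos: [0.6544, -0.1196, 0.2409]
eef_rot: [0.987, -0.161, 0.001, 0.0]
ft_force: [-0.5, -0.2, 0.4]
width: 0.0522
```

```bash
python3 plan.py .655 -.118 .186 -108.5; python3 - <<'E'
from h import *
b=snap('side')['pixels'][180:320,310:470,::-1]
cv2.imwrite('pics/g2.png',cv2.resize(b,(640,560),interpolation=cv2.INTER_CUBIC))
E
```

```text
t 3.1 pos [ 0.6544 -0.1196  0.2409] jaw -108.51 w 0.0522 F [-0.4998 -0.1588  0.4127] tq [ 0.0753  0.0283 -0.0321] j7 -1.88
shift [ 0.     -0.0017  0.0549] turn [-0.0001 -0.001  -0.0002]
```

View pics/g2.png

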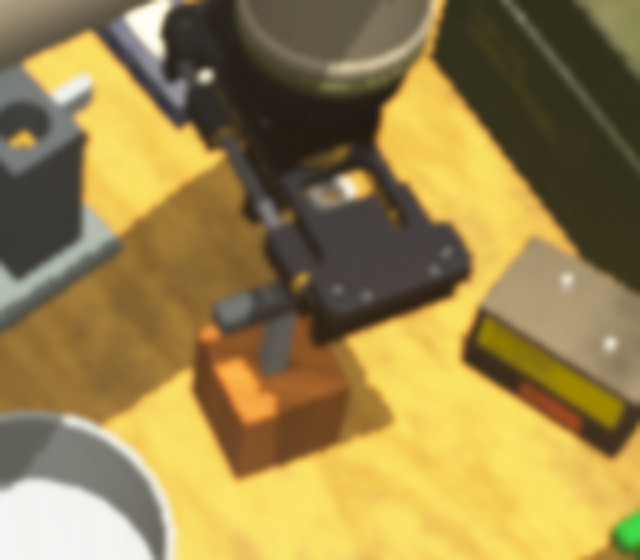

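Emit:
arm_command:
  commands:
    - [60, [0, -0.001, 0.015], [0, 0, 0]]
    - [60, [0, -0.001, 0.03], [0, 0, 0]]
    - [60, [0, -0.001, 0.045], [0, 0, 0]]
    - [60, [0, -0.001, 0.055], [0, 0, 0]]
    - [60, [0, -0.001, 0.055], [0, 0, 0]]
    - [60, [0, -0.001, 0.055], [0, 0, 0]]
    - [0, [0, -0.001, 0.055], [0, 0, 0]]
    - [0, [0, -0.001, 0.055], [0, 0, 0]]
    - [0, [0, -0.001, 0.055], [0, 0, 0]]
    - [0, [0, -0.001, 0.055], [0, 0, 0]]
  squeeze: 40

```text
time: 3.98
ee_pos: [0.6547, -0.1188, 0.1859]
eef_rot: [0.987, -0.161, 0.001, 0.0]
ft_force: [1.0, -0.4, 0.8]
width: 0.033
```

Emit:
arm_command:
  commands:
    - [0, [0, 0, 0], [0, 0, 0]]
    - [0, [0, 0, 0], [0, 0, 0]]
    - [0, [0, 0, -0.02], [0, 0, 0]]
    - [0, [0, 0, -0.04], [0, 0, 0]]
    - [0, [0, 0, -0.06], [0, 0, 0]]
    - [0, [0, 0, -0.08], [0, 0, 0]]
    - [0, [0, 0, -0.1], [0, 0, 0]]
    - [0, [0, 0, -0.115], [0, 0, 0]]
    - [0, [0, 0, -0.125], [0, 0, 0]]
    - [0, [0, 0, -0.125], [0, 0, 0]]

```text
time: 4.82
ee_pos: [0.6551, -0.1187, 0.3126]
eef_rot: [0.987, -0.161, 0.002, 0.0]
ft_force: [0.8, 0.3, -1.2]
width: 0.0155
```

```bash
python3 plan.py .630 .061 .312 -88.5; python3 - <<'E'
from h import *
b=snap('side')['pixels'][100:320,270:490,::-1]
cv2.imwrite('pics/g3.png',cv2.resize(b,(600,600),interpolation=cv2.INTER_CUBIC))
E
```

```text
t 4.82 pos [ 0.6551 -0.1187  0.3126] jaw -108.52 w 0.0155 F [ 0.7578  0.2671 -1.2327] tq [ 0.0899 -0.0157 -0.0257] j7 -1.87
shift [-0.0808 -0.1624  0.0004] turn [ 0.0001 -0.0033 -0.3495]
```

View pics/g3.png

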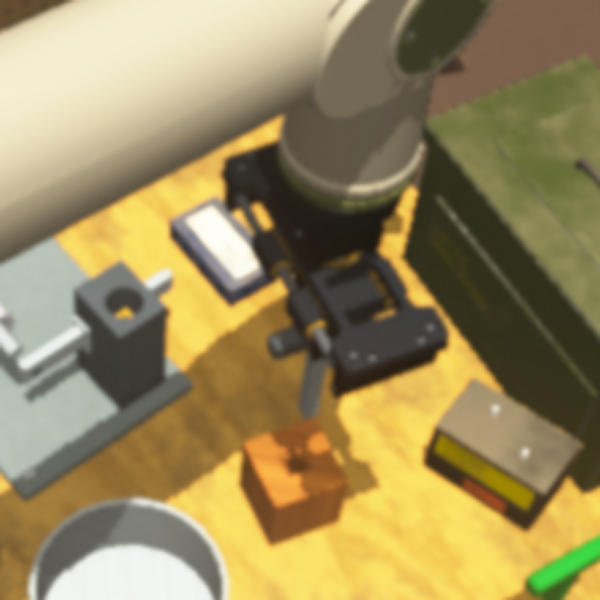

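Emit:
arm_command:
  commands:
    - [0, [-0.011, -0.023, 0], [0, 0, -0.05]]
    - [0, [-0.023, -0.046, 0], [0, 0, -0.1]]
    - [0, [-0.035, -0.07, 0], [0, 0, -0.15]]
    - [0, [-0.046, -0.093, 0], [0, 0, -0.2]]
    - [0, [-0.058, -0.116, 0], [0, 0, -0.25]]
    - [0, [-0.07, -0.14, 0], [0, 0, -0.3]]
    - [0, [-0.081, -0.162, 0], [0, 0, -0.35]]
    - [0, [-0.081, -0.162, 0], [0, 0, -0.35]]
    - [0, [-0.081, -0.162, 0], [0, 0, -0.35]]
    - [0, [-0.081, -0.162, 0], [0, 0, -0.35]]

```text
time: 5.7
ee_pos: [0.629, 0.061, 0.3101]
eef_rot: [1.0, 0.014, 0.0, 0.0]
ft_force: [-0.5, -0.5, -1.6]
width: 0.0157
```

```bash
python3 plan.py .630 .061 .29 -88.5; python3 - <<'E'
from h import *
c=snap('side');b=c['pixels'][140:260,240:400,::-1]
cv2.imwrite('pics/g4.png',cv2.resize(b,(800,600),interpolation=cv2.INTER_CUBIC))
a=snap('top')['pixels'][170:290,220:380,::-1]
cv2.imwrite('pics/g5.png',cv2.resize(a,(640,480),interpolation=cv2.INTER_CUBIC))
p=np.array([.630,.061,.148]);print(proj(c,p),proj(c,[.630,.061,.125]))
E
```

```text
t 5.7 pos [0.629  0.061  0.3101] jaw -88.4 w 0.0157 F [-0.4907 -0.4824 -1.5651] tq [0.0117 0.0273 0.0427] j7 -1.82
shift [0.001  0.     0.0201] turn [ 0.0006 -0.      0.0017]
[[314.89382424 204.00697581]] [[314.93916914 210.11795988]]
```

View pics/g4.png

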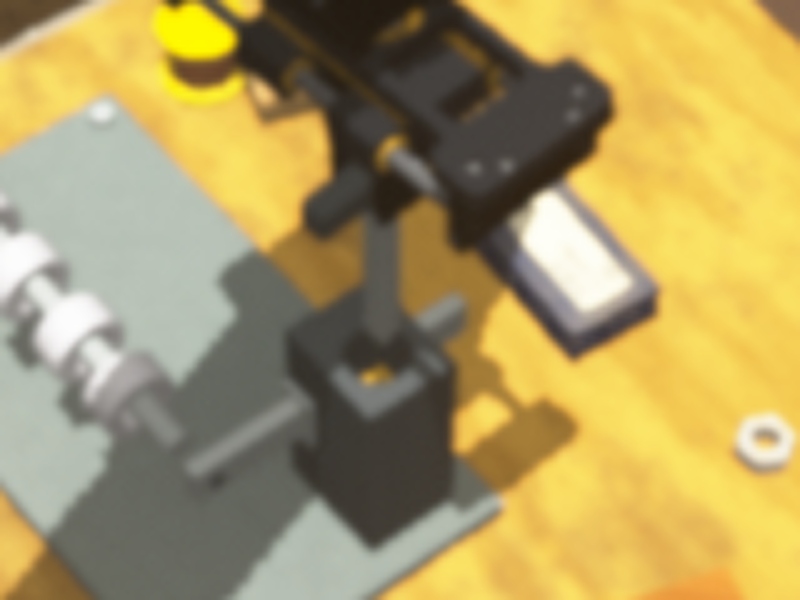

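View pics/g5.png

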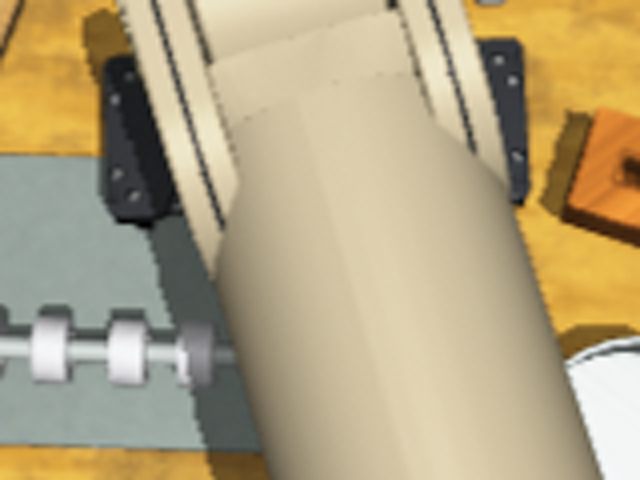

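Emit:
arm_command:
  commands:
    - [0, [0, 0, 0.008], [0, 0, 0]]
    - [0, [0, 0, 0.016], [0, 0, 0]]
    - [0, [0, 0, 0.024], [0, 0, 0]]
    - [0, [0, 0, 0.032], [0, 0, 0]]
    - [0, [0, 0, 0.04], [0, 0, 0]]
    - [0, [0, 0, 0.045], [0, 0, 0]]
    - [0, [0, 0, 0.05], [0, 0, 0]]
    - [0, [0, 0, 0.053], [0, 0, 0]]
    - [0, [0, 0, 0.056], [0, 0, 0]]
    - [0, [0, 0, 0.056], [0, 0, 0]]

```text
time: 6.63
ee_pos: [0.6288, 0.0606, 0.2536]
eef_rot: [1.0, 0.013, -0.0, 0.0]
ft_force: [-0.1, 0.7, -1.8]
width: 0.0156
```

```bash
python3 plan.py .630 .061 .238 -88.5
```

```text
t 6.63 pos [0.6288 0.0606 0.2536] jaw -88.46 w 0.0156 F [-0.0626  0.7371 -1.7534] tq [ 0.1301  0.1015 -0.0532] j7 -1.83
shift [ 0.0012 -0.0003  0.0156] turn [0.0002 0.0007 0.0007]
```

Emit:
arm_command:
  commands:
    - [0, [0.001, 0, 0.003], [0, 0, 0]]
    - [0, [0.001, 0, 0.005], [0, 0, 0]]
    - [0, [0.001, 0, 0.007], [0, 0, 0]]
    - [0, [0.001, 0, 0.009], [0, 0, 0]]
    - [0, [0.001, 0, 0.011], [0, 0, 0]]
    - [0, [0.001, 0, 0.012], [0, 0, 0]]
    - [0, [0.001, 0, 0.013], [0, 0, 0]]
    - [0, [0.001, 0, 0.014], [0, 0, 0]]
    - [0, [0.001, 0, 0.014], [0, 0, 0]]
    - [0, [0.001, 0, 0.014], [0, 0, 0]]

```text
time: 7.47
ee_pos: [0.6314, 0.0609, 0.2436]
eef_rot: [1.0, 0.013, 0.003, -0.0]
ft_force: [-5.5, 0.2, 19.0]
width: 0.0159
```

```bash
python3 plan.py .630 .061 .238 -1.5
```

```text
t 7.47 pos [0.6314 0.0609 0.2436] jaw -88.48 w 0.0159 F [-5.4905  0.2141 19.0309] tq [-0.251   1.5344 -0.0244] j7 -1.84
shift [-0.0014 -0.0001  0.0056] turn [ 0.004  -0.0043 -1.5181]
```

Emit:
arm_command:
  commands:
    - [0, [-0.001, 0, -0.002], [0, 0, 0]]
    - [0, [-0.002, 0, -0.004], [0, 0, 0]]
    - [0, [-0.002, 0, -0.004], [0, 0, 0]]
    - [0, [-0.002, 0, -0.004], [0, 0, 0]]
    - [0, [-0.002, 0, -0.004], [0, 0, 0]]
    - [0, [-0.002, 0, -0.004], [0, 0, 0]]
    - [0, [-0.002, 0, -0.004], [0, 0, 0]]
    - [0, [-0.002, 0, -0.004], [0, 0, 0]]
    - [0, [-0.002, 0, -0.004], [0, 0, 0]]
    - [0, [-0.002, 0, -0.004], [0, 0, 0]]

```text
time: 8.3
ee_pos: [0.6281, 0.0605, 0.2441]
eef_rot: [1.0, 0.013, -0.0, 0.0]
ft_force: [1.0, -1.1, -2.1]
width: 0.0158
```

```bash
python3 plan.py .630 .061 .238 -1.5;python3 - <<'E'
from h import *
c=snap('side');b=c['pixels'][140:260,240:400,::-1]
cv2.imwrite('pics/g6.png',cv2.resize(b,(800,600),interpolation=cv2.INTER_CUBIC))
E
```

```text
t 8.3 pos [0.6281 0.0605 0.2441] jaw -88.47 w 0.0158 F [ 0.9899 -1.0952 -2.0678] tq [-0.0046 -0.3671  0.0265] j7 -1.83
shift [ 0.0019 -0.0004  0.0061] turn [ 0.      0.0001 -1.5179]
```

View pics/g6.png

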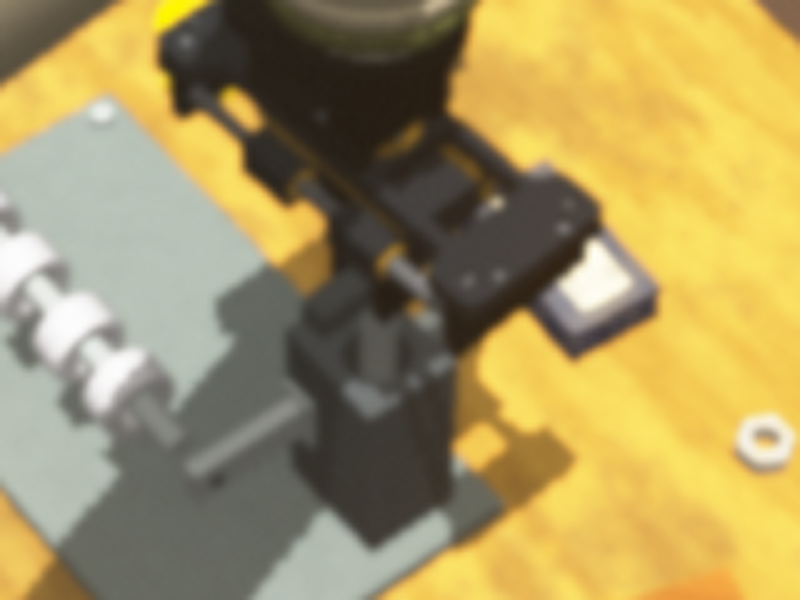

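Emit:
arm_command:
  commands:
    - [0, [0.0005, 0, 0.001], [0, 0, 0]]
    - [0, [0.0005, 0, 0.002], [0, 0, 0]]
    - [0, [0.0005, 0, 0.003], [0, 0, 0]]
    - [0, [0.0005, 0, 0.004], [0, 0, 0]]
    - [0, [0.0005, 0, 0.005], [0, 0, 0]]
    - [0, [0.0005, 0, 0.006], [0, 0, 0]]
    - [0, [0.0005, 0, 0.006], [0, 0, 0]]
    - [0, [0.0005, 0, 0.006], [0, 0, 0]]
    - [0, [0.0005, 0, 0.006], [0, 0, 0]]
    - [0, [0.0005, 0, 0.006], [0, 0, 0]]

```text
time: 9.18
ee_pos: [0.6305, 0.061, 0.2433]
eef_rot: [1.0, 0.013, 0.004, -0.0]
ft_force: [-2.1, -0.7, 25.6]
width: 0.0158
```

```bash
python3 plan.py .6285 .061 .238 -1.5
```

```text
t 9.18 pos [0.6305 0.061  0.2433] jaw -88.48 w 0.0158 F [-2.1366 -0.6699 25.6036] tq [-0.3033  0.9517  0.0117] j7 -1.84
shift [-0.002  -0.      0.0053] turn [ 0.0057 -0.0063 -1.5181]
```

Emit:
arm_command:
  commands:
    - [0, [0, 0, -0.004], [0, 0, 0]]
    - [0, [0, 0, -0.004], [0, 0, 0]]
    - [0, [0, 0, -0.004], [0, 0, -0.07]]
    - [0, [0, 0, -0.004], [0, 0, -0.14]]
    - [0, [0, 0, -0.004], [0, 0, -0.21]]
    - [0, [0, 0, -0.004], [0, 0, -0.28]]
    - [0, [0, 0, -0.004], [0, 0, -0.35]]
    - [0, [0, 0, -0.004], [0, 0, -0.42]]
    - [0, [0, 0, -0.004], [0, 0, -0.5]]
    - [0, [0, 0, -0.004], [0, 0, -0.5]]

```text
time: 10.02
ee_pos: [0.6296, 0.0617, 0.2436]
eef_rot: [0.965, 0.263, 0.002, -0.0]
ft_force: [1.9, 2.7, 8.4]
width: 0.016
```

```bash
python3 plan.py .629 .061 .242 -1.5;python3 - <<'E'
from h import *
c=snap('side');b=c['pixels'][140:260,240:400,::-1]
cv2.imwrite('pics/g7.png',cv2.resize(b,(800,600),interpolation=cv2.INTER_CUBIC))
E
```

```text
t 10.02 pos [0.6296 0.0617 0.2436] jaw -59.5 w 0.016 F [1.8932 2.7261 8.3868] tq [ 0.6867 -0.618  -0.1239] j7 -1.35
shift [-0.0009  0.0003  0.0016] turn [ 0.0022 -0.0035 -1.0123]
```

View pics/g7.png

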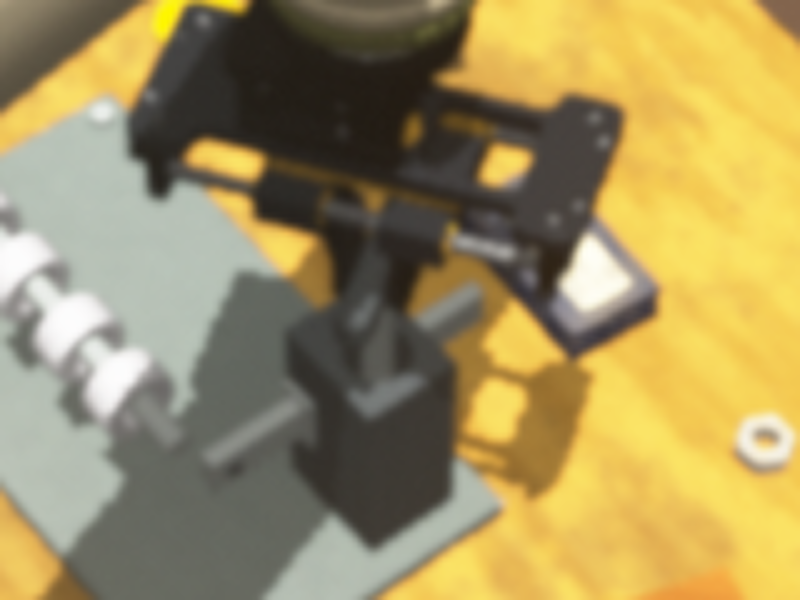

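Emit:
arm_command:
  commands:
    - [0, [0, 0, -0.001], [0, 0, -0.07]]
    - [0, [0, 0, -0.001], [0, 0, -0.14]]
    - [0, [0, 0, -0.001], [0, 0, -0.21]]
    - [0, [0, 0, -0.001], [0, 0, -0.28]]
    - [0, [0, 0, -0.001], [0, 0, -0.35]]
    - [0, [0, 0, -0.001], [0, 0, -0.42]]
    - [0, [0, 0, -0.001], [0, 0, -0.49]]
    - [0, [0, 0, -0.001], [0, 0, -0.56]]
    - [0, [0, 0, -0.001], [0, 0, -0.63]]
    - [0, [0, 0, -0.001], [0, 0, -0.7]]

```text
time: 10.9
ee_pos: [0.629, 0.0618, 0.2438]
eef_rot: [0.817, 0.577, 0.001, -0.0]
ft_force: [1.2, 2.4, 4.9]
width: 0.0159
```

```bash
python3 plan.py .629 .061 .242 -1.5;python3 - <<'E'
from h import *
c=snap('side');b=c['pixels'][140:260,240:400,::-1]
cv2.imwrite('pics/g8.png',cv2.resize(b,(800,600),interpolation=cv2.INTER_CUBIC))
E
```

```text
t 10.9 pos [0.629  0.0618 0.2438] jaw -19.48 w 0.0159 F [1.183  2.4374 4.9168] tq [ 0.8786 -0.4694 -0.1943] j7 -0.69
shift [-0.0007  0.0002  0.0018] turn [ 0.0013 -0.0021 -0.3138]
```

View pics/g8.png

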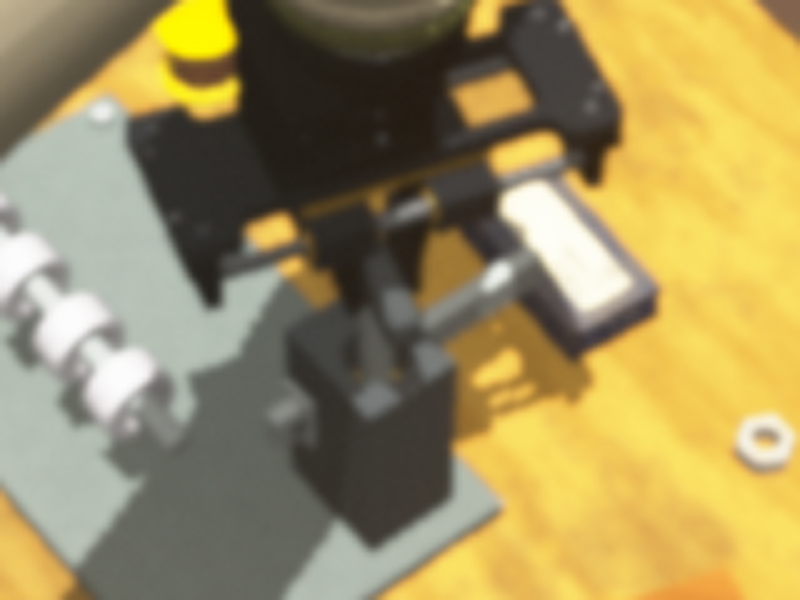

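Emit:
arm_command:
  commands:
    - [0, [0, 0, 0], [0, 0, -0.05]]
    - [0, [0, 0, 0], [0, 0, -0.1]]
    - [0, [0, 0, 0], [0, 0, -0.15]]
    - [0, [0, 0, 0], [0, 0, -0.2]]
    - [0, [0, 0, 0], [0, 0, -0.25]]
    - [0, [0, 0, 0], [0, 0, -0.28]]
    - [0, [0, 0, 0], [0, 0, -0.31]]
    - [0, [0, 0, 0], [0, 0, -0.33]]
    - [0, [0, 0, 0], [0, 0, -0.33]]
    - [0, [0, 0, 0], [0, 0, -0.33]]

```text
time: 11.78
ee_pos: [0.6288, 0.0617, 0.2437]
eef_rot: [0.712, 0.702, 0.001, -0.0]
ft_force: [0.7, 3.2, 6.1]
width: 0.0158
```

```bash
python3 plan.py .629 .061 .242 -1.5;python3 - <<'E'
from h import *
c=snap('side');b=c['pixels'][140:260,240:400,::-1]
cv2.imwrite('pics/g9.png',cv2.resize(b,(800,600),interpolation=cv2.INTER_CUBIC))
E
```

```text
t 11.78 pos [0.6288 0.0617 0.2437] jaw -0.86 w 0.0158 F [0.7373 3.1939 6.1366] tq [ 0.9584 -0.3505 -0.1032] j7 -0.39
shift [-0.0007  0.0002  0.0017] turn [ 0.001  -0.0016  0.0112]
```

View pics/g9.png

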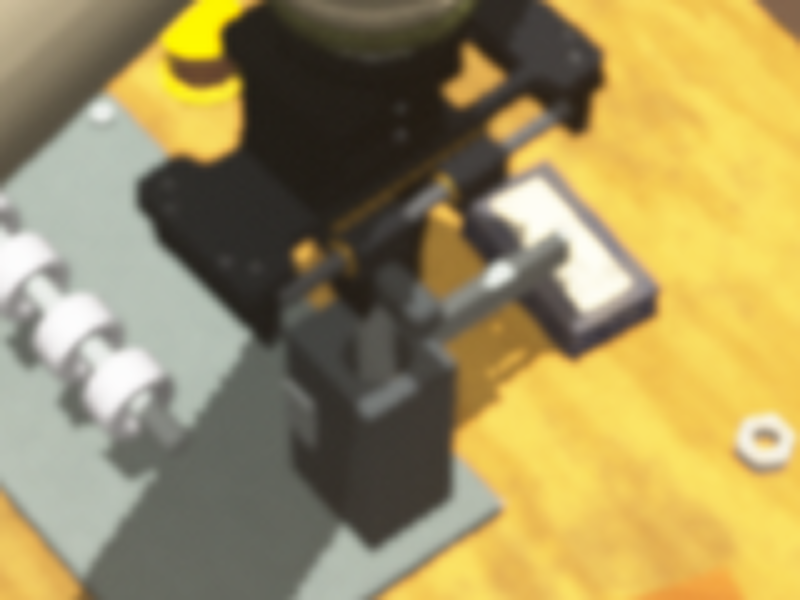

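Emit:
arm_command:
  commands:
    - [0, [0, 0, 0], [0, 0, -0.02]]
    - [0, [0, 0, 0], [0, 0, -0.04]]
    - [0, [0, 0, 0], [0, 0, -0.06]]
    - [0, [0, 0, 0], [0, 0, -0.08]]
    - [0, [0, 0, 0], [0, 0, -0.1]]
    - [0, [0, 0, 0], [0, 0, -0.12]]
    - [0, [0, 0, 0], [0, 0, -0.12]]
    - [0, [0, 0, 0], [0, 0, -0.12]]
    - [0, [0, 0, 0], [0, 0, -0.12]]
    - [0, [0, 0, 0], [0, 0, -0.12]]

```text
time: 12.67
ee_pos: [0.6288, 0.0616, 0.2437]
eef_rot: [0.669, 0.743, 0.001, -0.0]
ft_force: [0.6, 2.8, 5.6]
width: 0.0153
```

```bash
python3 plan.py .629 .061 .242 -1.5;python3 - <<'E'
from h import *
c=snap('side');b=c['pixels'][140:260,240:400,::-1]
cv2.imwrite('pics/g10.png',cv2.resize(b,(800,600),interpolation=cv2.INTER_CUBIC))
E
```

```text
t 12.67 pos [0.6288 0.0616 0.2437] jaw 6.0 w 0.0153 F [0.6042 2.8387 5.6444] tq [ 0.9597 -0.1671 -0.1869] j7 -0.27
shift [-0.0007  0.0002  0.0017] turn [ 0.001  -0.0015  0.1309]
```

View pics/g10.png

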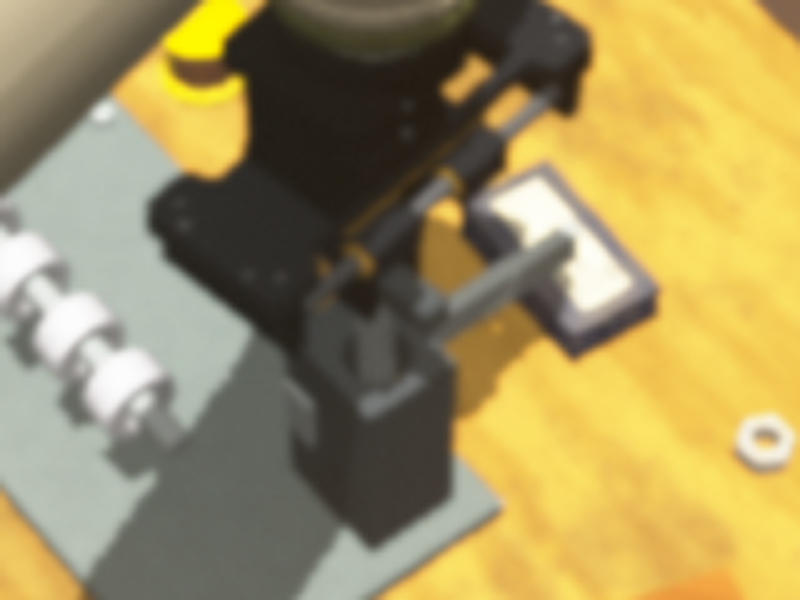

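Emit:
arm_command:
  commands:
    - [0, [0, 0, 0], [0, 0, 0.1]]
    - [0, [0, 0, 0], [0, 0, 0.2]]
    - [0, [0, 0, 0], [0, 0, 0.25]]
    - [0, [0, 0, 0], [0, 0, 0.25]]
    - [0, [0, 0, -0.01], [0, 0, 0.25]]
    - [0, [0, 0, -0.02], [0, 0, 0.25]]
    - [0, [0, 0, -0.03], [0, 0, 0.25]]
    - [0, [0, 0, -0.045], [0, 0, 0.25]]
    - [0, [0, 0, -0.06], [0, 0, 0.25]]
    - [0, [0, 0, -0.075], [0, 0, 0.25]]

```text
time: 13.55
ee_pos: [0.6283, 0.0598, 0.3196]
eef_rot: [0.756, 0.654, -0.001, 0.0]
ft_force: [-0.3, -0.0, -1.6]
width: 0.0158
```

```bash
python3 plan.py .6547 -.1188 .325 -108.5;python3 - <<'E'
from h import *
c=snap('side');b=c['pixels'][140:260,240:400,::-1]
cv2.imwrite('pics/g11.png',cv2.resize(b,(800,600),interpolation=cv2.INTER_CUBIC))
E
```

```text
t 13.55 pos [0.6283 0.0598 0.3196] jaw -8.27 w 0.0158 F [-0.2559 -0.0067 -1.6326] tq [ 0.0325 -0.116  -0.0058] j7 -0.48
shift [-0.1729  0.0518 -0.0052] turn [0.0007 0.0015 1.7494]
```

View pics/g11.png

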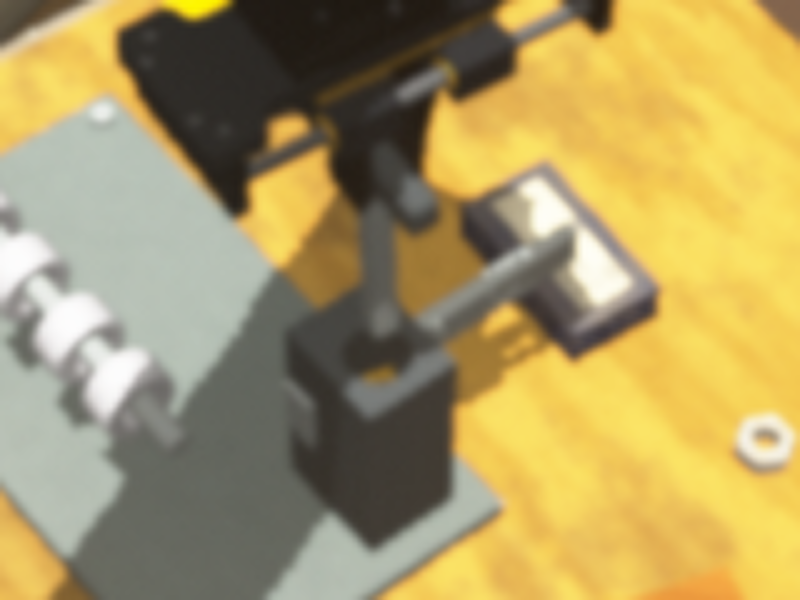

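Emit:
arm_command:
  commands:
    - [0, [-0.017, 0.005, -0.001], [0, 0, 0.11]]
    - [0, [-0.035, 0.01, -0.002], [0, 0, 0.22]]
    - [0, [-0.052, 0.015, -0.003], [0, 0, 0.33]]
    - [0, [-0.069, 0.02, -0.004], [0, 0, 0.44]]
    - [0, [-0.087, 0.026, -0.005], [0, 0, 0.55]]
    - [0, [-0.104, 0.031, -0.005], [0, 0, 0.66]]
    - [0, [-0.121, 0.036, -0.005], [0, 0, 0.77]]
    - [0, [-0.138, 0.041, -0.005], [0, 0, 0.88]]
    - [0, [-0.156, 0.047, -0.005], [0, 0, 0.99]]
    - [0, [-0.173, 0.052, -0.005], [0, 0, 1.1]]

```text
time: 14.43
ee_pos: [0.6549, -0.1197, 0.3233]
eef_rot: [0.987, 0.16, -0.001, 0.0]
ft_force: [1.0, 0.3, -1.6]
width: 0.0155
```

Emit:
arm_command:
  commands:
    - [0, [0, 0, 0], [0, 0, 0.1]]
    - [0, [0, 0, 0], [0, 0, 0.2]]
    - [0, [0, 0, 0], [0, 0, 0.3]]
    - [0, [0, 0, 0], [0, 0, 0.4]]
    - [0, [0, 0, 0], [0, 0, 0.5]]
    - [0, [0, 0, 0], [0, 0, 0.6]]
    - [0, [0, 0, 0], [0, 0, 0.649]]
    - [0, [0, 0, 0], [0, 0, 0.649]]
    - [0, [0, 0, 0], [0, 0, 0.649]]
    - [0, [0, 0, 0], [0, 0, 0.649]]

```text
time: 15.27
ee_pos: [0.655, -0.1183, 0.3232]
eef_rot: [0.987, -0.159, -0.0, 0.0]
ft_force: [0.0, 0.4, -1.4]
width: 0.0161
```

```bash
python3 plan.py .6547 -.1188 .245 -108.5;python3 - <<'E'
from h import *
c=snap('side');b=c['pixels'][190:310,300:460,::-1]
cv2.imwrite('pics/g12.png',cv2.resize(b,(800,600),interpolation=cv2.INTER_CUBIC))
print(proj(c,[[.6547,-.1188,.07],[.6547,-.1188,.155]]))
E
```

```text
t 15.27 pos [ 0.655  -0.1183  0.3232] jaw -108.35 w 0.0161 F [ 0.0098  0.3883 -1.4266] tq [ 0.0383 -0.0073  0.0203] j7 -1.87
shift [-0.0001  0.0006  0.0782] turn [0.0004 0.0003 0.0026]
[[377.16302821 268.6284736 ]
 [380.70646347 248.21820705]]
```

View pics/g12.png

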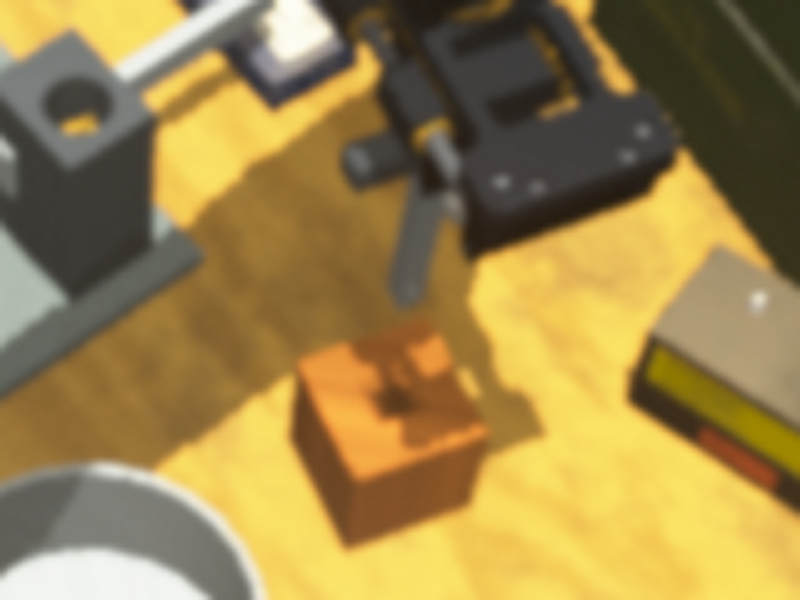

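```bash
python3 - <<'E'
from h import *
c=camera('side');print(onz(c,378.6,269.6,.07))
b=c['pixels'][255:285,362:396,::-1]
cv2.imwrite('pics/h1.png',cv2.resize(b,None,fx=16,fy=16,interpolation=cv2.INTER_NEAREST))
E
```

```text
[ 0.65535076 -0.12264438  0.07      ]
```

View pics/h1.png

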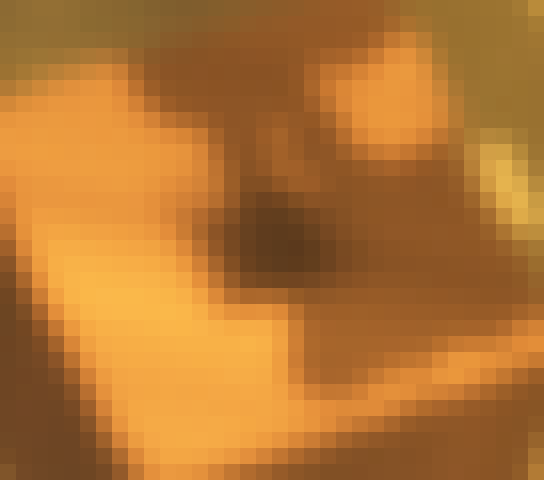

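Emit:
arm_command:
  commands:
    - [0, [0, 0.001, 0.012], [0, 0, 0]]
    - [0, [0, 0.001, 0.025], [0, 0, 0]]
    - [0, [0, 0.001, 0.038], [0, 0, 0]]
    - [0, [0, 0.001, 0.05], [0, 0, 0]]
    - [0, [0, 0.001, 0.06], [0, 0, 0]]
    - [0, [0, 0.001, 0.07], [0, 0, 0]]
    - [0, [0, 0.001, 0.078], [0, 0, 0]]
    - [0, [0, 0.001, 0.085], [0, 0, 0]]
    - [0, [0, 0.001, 0.085], [0, 0, 0]]
    - [0, [0, 0.001, 0.085], [0, 0, 0]]

```text
time: 16.2
ee_pos: [0.655, -0.1191, 0.2382]
eef_rot: [0.987, -0.16, 0.0, 0.0]
ft_force: [-0.4, 0.0, -0.5]
width: 0.0156
```

```bash
python3 plan.py .6547 -.1188 .195 -108.5
```

```text
t 16.2 pos [ 0.655  -0.1191  0.2382] jaw -108.46 w 0.0156 F [-0.3918  0.0262 -0.5075] tq [0.0415 0.063  0.0412] j7 -1.88
shift [-0.0004 -0.0002  0.0432] turn [ 0.     -0.0001  0.0007]
```

Emit:
arm_command:
  commands:
    - [0, [0, 0, 0.006], [0, 0, 0]]
    - [0, [0, 0, 0.012], [0, 0, 0]]
    - [0, [0, 0, 0.018], [0, 0, 0]]
    - [0, [0, 0, 0.024], [0, 0, 0]]
    - [0, [0, 0, 0.03], [0, 0, 0]]
    - [0, [0, 0, 0.036], [0, 0, 0]]
    - [0, [0, 0, 0.042], [0, 0, 0]]
    - [0, [0, 0, 0.042], [0, 0, 0]]
    - [0, [0, 0, 0.042], [0, 0, 0]]
    - [0, [0, 0, 0.042], [0, 0, 0]]

```text
time: 17.03
ee_pos: [0.6549, -0.1191, 0.1964]
eef_rot: [0.987, -0.16, 0.0, 0.0]
ft_force: [1.3, -0.6, -2.0]
width: 0.0159
```

```bash
python3 plan.py .6547 -.1188 .19 -108.5
```

```text
t 17.03 pos [ 0.6549 -0.1191  0.1964] jaw -108.46 w 0.0159 F [ 1.3133 -0.6485 -2.0144] tq [-0.0565 -0.2235 -0.0247] j7 -1.89
shift [-0.0003 -0.0002  0.0064] turn [ 0.0001 -0.0001  0.0006]
```

Emit:
arm_command:
  commands:
    - [0, [0, 0, 0.002], [0, 0, 0]]
    - [0, [0, 0, 0.003], [0, 0, 0]]
    - [45, [0, 0, 0.003], [0, 0, 0]]
    - [45, [0, 0, 0.003], [0, 0, 0]]
    - [45, [0, 0, 0.003], [0, 0, 0]]
    - [45, [0, 0, 0.003], [0, 0, 0]]
    - [45, [0, 0, 0.003], [0, 0, 0]]
    - [45, [0, 0, -0.015], [0, 0, 0]]
    - [45, [0, 0, -0.04], [0, 0, 0]]
    - [45, [0, 0, -0.07], [0, 0, 0]]

```text
time: 17.87
ee_pos: [0.6541, -0.119, 0.2656]
eef_rot: [0.987, -0.16, -0.002, 0.0]
ft_force: [0.8, -0.0, 0.6]
width: 0.0391
```

```bash
python3 plan.py .545 -.05 .3 0;python3 - <<'E'
from h import *
c=snap('side');b=c['pixels'][130:310,240:480,::-1]
cv2.imwrite('pics/g13.png',cv2.resize(b,(800,600),interpolation=cv2.INTER_CUBIC))
E
```

```text
t 17.87 pos [ 0.6541 -0.119   0.2656] jaw -108.45 w 0.0391 F [ 0.8214 -0.0076  0.6473] tq [ 0.0484 -0.0849  0.0186] j7 -1.88
shift [-0.1255 -0.0309 -0.0341] turn [-0.0025  0.0026 -1.8929]
```

View pics/g13.png

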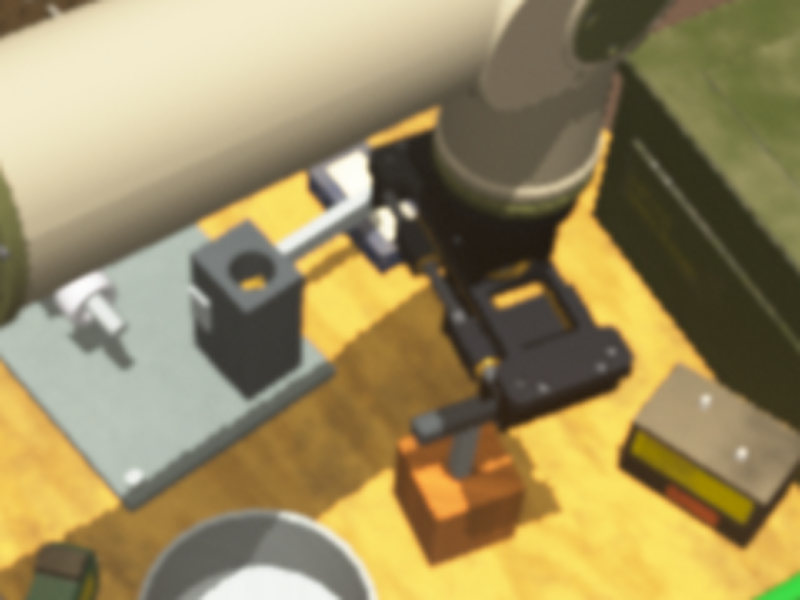

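```bash
python3 - <<'E'
from h import *
np.set_printoptions(precision=4,suppress=True)
c=camera('top');cs=camera('side');a=cv2.imread('pics/top0.png')[235:280,195:300]
cv2.imwrite('pics/col.png',cv2.resize(a,None,fx=7.5,fy=7.5,interpolation=cv2.INTER_NEAREST))
b=cv2.imread('pics/side0.png')[170:245,215:290]
cv2.imwrite('pics/col2.png',cv2.resize(b,None,fx=8,fy=8,interpolation=cv2.INTER_NEAREST))
E
```

```text
(no output)
```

View pics/col.png

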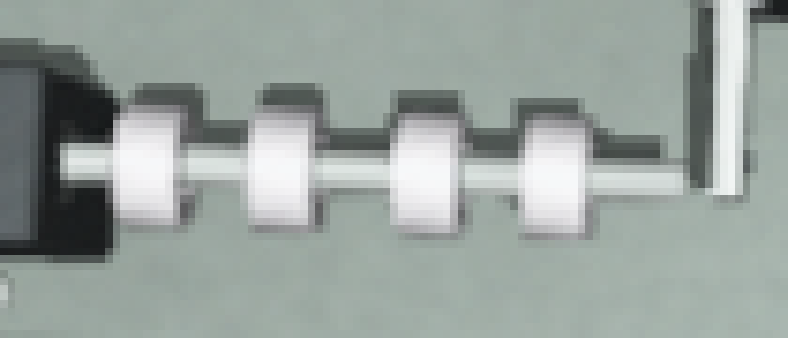

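View pics/col2.png

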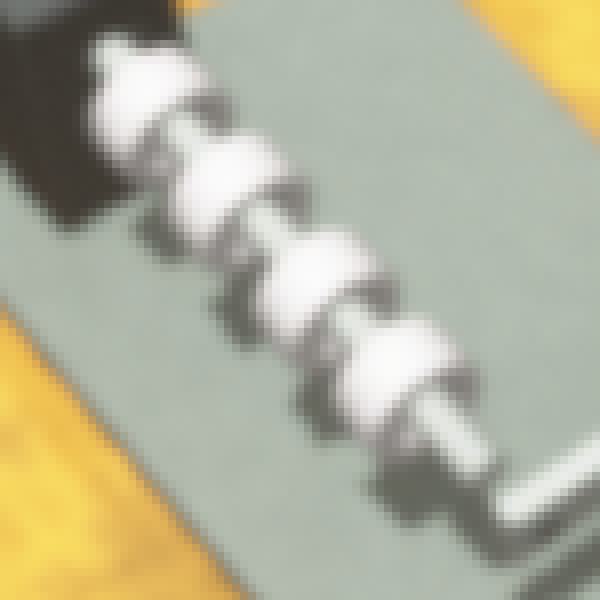

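```bash
python3 - <<'E'
from h import *
np.set_printoptions(precision=4,suppress=True)
c=camera('top')
for x,y in((149,167),(280,171),(427,175),(554,178),(686,180),(62,160)): print(onz(c,195+x/7.5-.5,235+y/7.5-.5,.087))
E
```

```text
[0.5548 0.2709 0.087 ]
[0.5527 0.2299 0.087 ]
[0.5505 0.184  0.087 ]
[0.5488 0.1443 0.087 ]
[0.5473 0.103  0.087 ]
[0.5575 0.2981 0.087 ]
```

```bash
python3 plan.py .5488 .1443 .25 -2.7
```

```text
t 18.07 pos [ 0.6553 -0.119   0.2672] jaw -108.46 w 0.0392 F [ 0.495   0.0756 -1.0434] tq [0.0304 0.0461 0.03  ] j7 -1.88
shift [-0.1844 -0.216   0.0169] turn [ 0.0017 -0.0016 -1.8458]
```

Emit:
arm_command:
  commands:
    - [65, [0, 0, -0.02], [0, 0, -0.05]]
    - [65, [-0.01, -0.012, -0.03], [0, 0, -0.15]]
    - [65, [-0.03, -0.036, -0.03], [0, 0, -0.26]]
    - [65, [-0.053, -0.062, -0.03], [0, 0, -0.37]]
    - [65, [-0.075, -0.088, -0.03], [0, 0, -0.48]]
    - [65, [-0.097, -0.114, -0.025], [0, 0, -0.59]]
    - [65, [-0.119, -0.14, -0.02], [0, 0, -0.7]]
    - [65, [-0.141, -0.166, -0.01], [0, 0, -0.81]]
    - [65, [-0.163, -0.192, 0], [0, 0, -0.92]]
    - [65, [-0.184, -0.216, 0.01], [0, 0, -1.03]]

```text
time: 18.9
ee_pos: [0.5473, 0.1457, 0.2548]
eef_rot: [0.937, 0.349, -0.001, -0.0]
ft_force: [1.5, 0.9, 0.5]
width: 0.0566
```

Emit:
arm_command:
  commands:
    - [65, [0, 0, 0], [0, 0, -0.11]]
    - [65, [0, 0, 0], [0, 0, -0.22]]
    - [65, [0, 0, 0], [0, 0, -0.33]]
    - [65, [0, 0, 0], [0, 0, -0.44]]
    - [65, [0, 0, 0], [0, 0, -0.55]]
    - [65, [0, 0, 0], [0, 0, -0.66]]
    - [65, [0, 0, 0], [0, 0, -0.77]]
    - [65, [0, 0, 0], [0, 0, -0.816]]
    - [65, [0, 0, 0], [0, 0, -0.816]]
    - [65, [0, 0, 0], [0, 0, -0.816]]

```text
time: 19.73
ee_pos: [0.5484, 0.1439, 0.2554]
eef_rot: [0.724, 0.69, -0.001, -0.0]
ft_force: [-0.1, 0.4, -0.2]
width: 0.0569
```

```bash
python3 plan.py .5488 .1443 .139 -2.7;python3 - <<'E'
from h import *
c=snap('side');b=c['pixels'][130:310,190:430,::-1]
cv2.imwrite('pics/g14.png',cv2.resize(b,(800,600),interpolation=cv2.INTER_CUBIC))
E
```

```text
t 19.73 pos [0.5484 0.1439 0.2554] jaw -2.81 w 0.0569 F [-0.0711  0.4008 -0.1944] tq [ 0.0074 -0.115   0.0306] j7 -0.55
shift [0.0004 0.0005 0.1164] turn [-0.0013  0.0003 -0.0018]
```

View pics/g14.png

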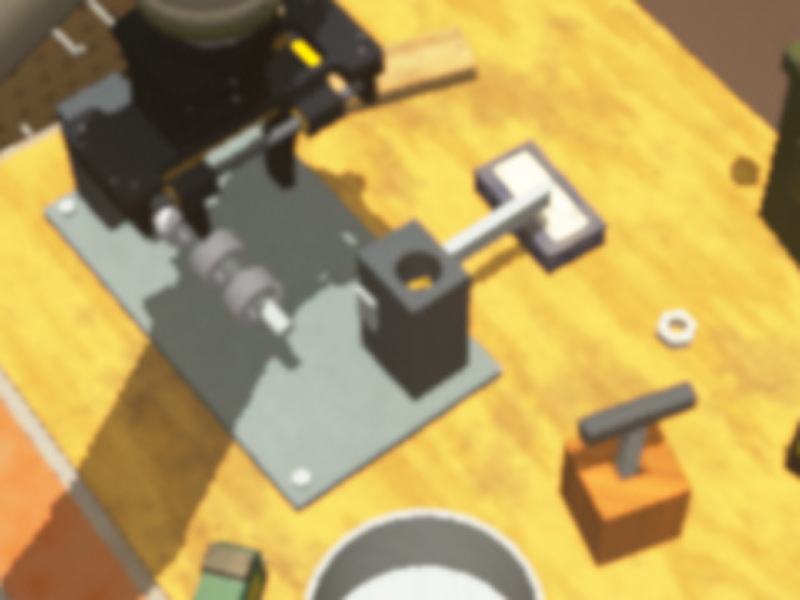

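Emit:
arm_command:
  commands:
    - [65, [0, 0, 0.02], [0, 0, 0]]
    - [65, [0, 0, 0.045], [0, 0, 0]]
    - [65, [0, 0, 0.07], [0, 0, 0]]
    - [65, [0, 0, 0.095], [0, 0, 0]]
    - [65, [0, 0, 0.11], [0, 0, 0]]
    - [65, [0, 0, 0.1165], [0, 0, 0]]
    - [65, [0, 0, 0.1165], [0, 0, 0]]
    - [0, [0, 0, 0.1165], [0, 0, 0]]
    - [0, [0, 0, 0.1165], [0, 0, 0]]
    - [0, [0, 0, 0.1165], [0, 0, 0]]
  squeeze: 25

```text
time: 20.62
ee_pos: [0.5494, 0.1444, 0.141]
eef_rot: [0.724, 0.69, 0.001, 0.001]
ft_force: [0.1, -0.3, -0.5]
width: 0.0442
```

Emit:
arm_command:
  commands:
    - [0, [0, 0, 0], [0, 0, 0]]
    - [0, [0, 0, 0], [0, 0, 0]]
    - [0, [0, 0, 0], [0, 0, 0]]
    - [0, [0, 0, 0], [0, 0, 0]]
    - [0, [0, 0, -0.002], [0, 0, 0]]
    - [0, [0, 0, -0.004], [0, 0, 0]]
    - [0, [0, 0, -0.004], [0, 0, 0]]
    - [0, [0, 0, -0.004], [0, 0, 0]]
    - [0, [0, 0, -0.004], [0, 0, 0]]
    - [0, [0, 0, -0.004], [0, 0, 0]]

```text
time: 21.45
ee_pos: [0.5487, 0.1441, 0.1436]
eef_rot: [0.724, 0.69, -0.0, -0.0]
ft_force: [0.7, 0.0, -1.0]
width: 0.0387
```

```bash
python3 plan.py .5445 .054 .143 -2.7
```

```text
t 21.45 pos [0.5487 0.1441 0.1436] jaw -2.69 w 0.0387 F [ 0.686   0.0074 -0.9685] tq [-0.0074 -0.1101  0.0166] j7 -0.61
shift [-0.0902  0.0001  0.0006] turn [-0.0003  0.0001  0.0001]
```

Emit:
arm_command:
  commands:
    - [0, [-0.01, 0, 0], [0, 0, 0]]
    - [0, [-0.022, 0, 0], [0, 0, 0]]
    - [0, [-0.034, 0, 0], [0, 0, 0]]
    - [0, [-0.046, 0, 0], [0, 0, 0]]
    - [0, [-0.058, 0, 0], [0, 0, 0]]
    - [0, [-0.07, 0, 0], [0, 0, 0]]
    - [0, [-0.08, 0, 0], [0, 0, 0]]
    - [0, [-0.088, 0, -0.005], [0, 0, 0]]
    - [0, [-0.09, 0, -0.03], [0, 0, 0]]
    - [0, [-0.09, 0, -0.06], [0, 0, 0]]

```text
time: 22.28
ee_pos: [0.5434, 0.0527, 0.2031]
eef_rot: [0.724, 0.69, -0.001, -0.001]
ft_force: [0.9, -0.1, -0.6]
width: 0.0389
```

```bash
python3 plan.py .485 -.09 .21 -2.7;python3 - <<'E'
from h import *
c=snap('side');b=c['pixels'][130:370,190:510,::-1]
cv2.imwrite('pics/g15.png',cv2.resize(b,(800,600),interpolation=cv2.INTER_CUBIC))
c=snap('top','top15.png')
E
```

```text
t 22.28 pos [0.5434 0.0527 0.2031] jaw -2.75 w 0.0389 F [ 0.8624 -0.1278 -0.6043] tq [ 0.0097 -0.1603 -0.021 ] j7 -0.39
shift [-0.1454 -0.0515 -0.0067] turn [-0.0038  0.0002 -0.0009]
```

View pics/g15.png

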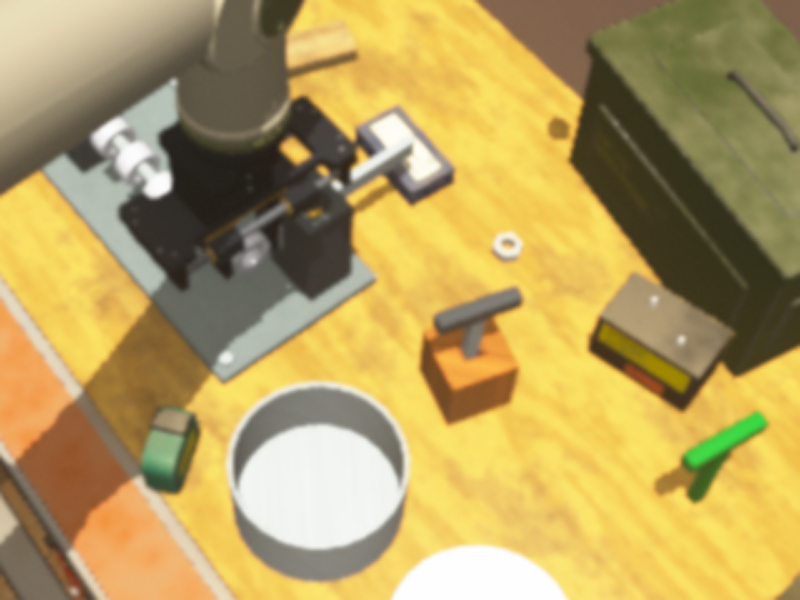

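View pics/top15.png

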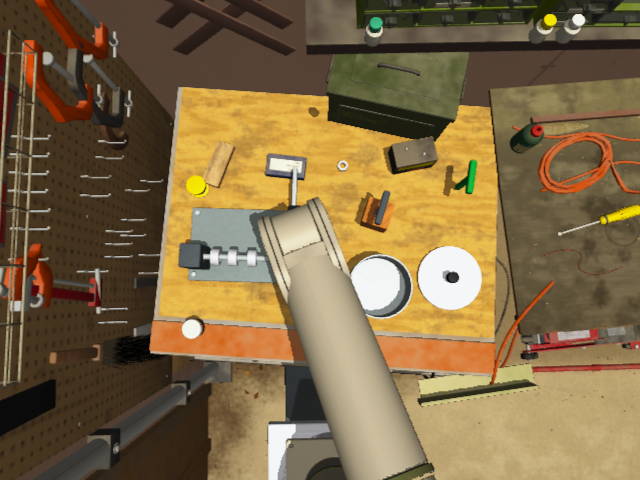

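```bash
python3 plan.py .479 -.154 .21 -2.7
```

```text
t 22.38 pos [0.5466 0.0545 0.2086] jaw -2.7 w 0.0392 F [1.6687 0.829  0.1099] tq [ 0.0414 -0.1465 -0.0771] j7 -0.39
shift [-0.2115 -0.0577 -0.002 ] turn [ 0.0071 -0.0008  0.0001]
```

Emit:
arm_command:
  commands:
    - [0, [-0.015, -0.004, 0], [0, 0, 0]]
    - [0, [-0.045, -0.012, 0], [0, 0, 0]]
    - [0, [-0.08, -0.021, 0], [0, 0, 0]]
    - [0, [-0.115, -0.03, 0], [0, 0, 0]]
    - [0, [-0.15, -0.04, 0], [0, 0, 0]]
    - [0, [-0.18, -0.048, 0], [0, 0, 0]]
    - [0, [-0.2, -0.053, 0], [0, 0, 0]]
    - [0, [-0.21, -0.056, 0], [0, 0, 0]]
    - [0, [-0.21, -0.056, 0], [0, 0, 0]]
    - [0, [-0.21, -0.056, 0], [0, 0, 0]]

```text
time: 23.22
ee_pos: [0.479, -0.152, 0.2038]
eef_rot: [0.723, 0.69, 0.0, -0.0]
ft_force: [-0.1, 0.2, -0.8]
width: 0.0388
```

```bash
python3 plan.py .479 -.154 .092 -2.7;python3 - <<'E'
from h import *
c=snap('side');b=c['pixels'][190:400,190:470,::-1]
cv2.imwrite('pics/g16.png',cv2.resize(b,(800,600),interpolation=cv2.INTER_CUBIC))
E
```

```text
t 23.22 pos [ 0.479  -0.152   0.2038] jaw -2.68 w 0.0388 F [-0.0543  0.2014 -0.8013] tq [ 0.0542 -0.0957  0.0199] j7 0.08
shift [-0.002   0.      0.1118] turn [ 0.0004 -0.0005  0.0004]
```

View pics/g16.png

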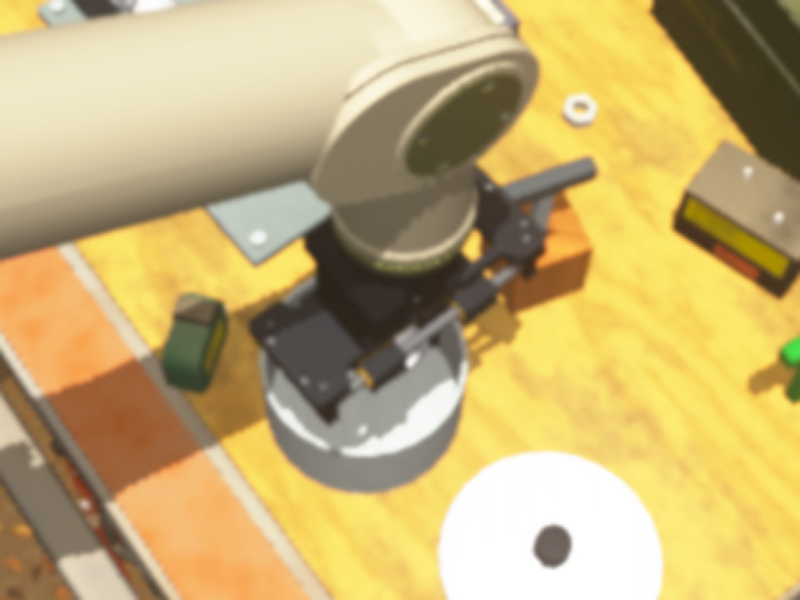

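Emit:
arm_command:
  commands:
    - [0, [0, 0, 0.015], [0, 0, 0]]
    - [0, [0, 0, 0.035], [0, 0, 0]]
    - [0, [0, 0, 0.06], [0, 0, 0]]
    - [0, [0, 0, 0.08], [0, 0, 0]]
    - [0, [0, 0, 0.095], [0, 0, 0]]
    - [0, [0, 0, 0.105], [0, 0, 0]]
    - [0, [0, 0, 0.107], [0, 0, 0]]
    - [0, [0, 0, 0.107], [0, 0, 0]]
    - [0, [0, 0, 0.107], [0, 0, 0]]
    - [0, [0, 0, 0.107], [0, 0, 0]]

```text
time: 24.1
ee_pos: [0.4795, -0.1528, 0.0978]
eef_rot: [0.723, 0.69, 0.0, 0.001]
ft_force: [-0.1, 0.2, 0.3]
width: 0.0384
```

Emit:
arm_command:
  commands:
    - [60, [0, 0, 0], [0, 0, 0]]
    - [60, [0, 0, 0], [0, 0, 0]]
    - [60, [0, 0, 0], [0, 0, 0]]
    - [60, [0, 0, 0], [0, 0, 0]]
    - [60, [0, 0, 0], [0, 0, 0]]
    - [60, [0, 0, -0.02], [0, 0, 0]]
    - [60, [0, 0, -0.05], [0, 0, 0]]
    - [60, [0, 0, -0.08], [0, 0, 0]]
    - [60, [0, 0, -0.11], [0, 0, 0]]
    - [60, [0, 0, -0.12], [0, 0, 0]]

```text
time: 24.93
ee_pos: [0.4802, -0.1531, 0.221]
eef_rot: [0.723, 0.69, 0.001, 0.002]
ft_force: [-0.0, -0.1, -0.4]
width: 0.0524
```

```bash
python3 plan.py .5505 .184 .22 -2.7;python3 - <<'E'
from h import *
c=snap('side');b=c['pixels'][190:400,190:470,::-1]
cv2.imwrite('pics/g17.png',cv2.resize(b,(800,600),interpolation=cv2.INTER_CUBIC))
E
```

```text
t 24.93 pos [ 0.4802 -0.1531  0.221 ] jaw -2.68 w 0.0524 F [-0.0485 -0.122  -0.3505] tq [-0.0566 -0.1002  0.0072] j7 0.09
shift [0.34   0.0544 0.0006] turn [0.0051 0.0019 0.0003]
```

View pics/g17.png

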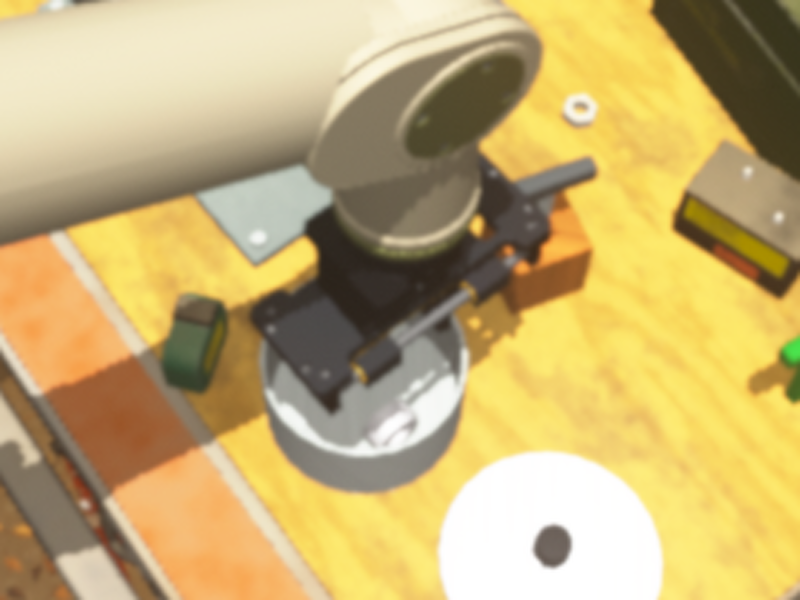

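Emit:
arm_command:
  commands:
    - [65, [0.02, 0.003, 0], [0, 0, 0]]
    - [65, [0.06, 0.01, 0], [0, 0, 0]]
    - [65, [0.1, 0.016, 0], [0, 0, 0]]
    - [65, [0.14, 0.022, 0], [0, 0, 0]]
    - [65, [0.18, 0.029, 0], [0, 0, 0]]
    - [65, [0.22, 0.035, 0], [0, 0, 0]]
    - [65, [0.26, 0.042, 0], [0, 0, 0]]
    - [65, [0.3, 0.048, 0], [0, 0, 0]]
    - [65, [0.33, 0.053, 0], [0, 0, 0]]
    - [65, [0.34, 0.054, 0], [0, 0, 0]]

```text
time: 25.82
ee_pos: [0.5478, 0.1897, 0.2159]
eef_rot: [0.722, 0.692, 0.001, -0.001]
ft_force: [-0.7, 0.5, -0.5]
width: 0.0566
```

Emit:
arm_command:
  commands:
    - [65, [0, 0, 0], [0, 0, 0]]
    - [65, [0, 0, 0], [0, 0, 0]]
    - [65, [0, 0, 0], [0, 0, 0]]
    - [65, [0, 0, 0], [0, 0, 0]]
    - [65, [0, 0, 0], [0, 0, 0]]
    - [65, [0, 0, 0], [0, 0, 0]]
    - [65, [0, 0, 0], [0, 0, 0]]
    - [65, [0, 0, 0], [0, 0, 0]]
    - [65, [0, 0, 0], [0, 0, 0]]
    - [65, [0, 0, 0], [0, 0, 0]]

```text
time: 26.65
ee_pos: [0.5487, 0.1841, 0.2168]
eef_rot: [0.724, 0.69, 0.0, 0.0]
ft_force: [-0.1, 0.2, -0.5]
width: 0.0565
```

```bash
python3 plan.py .5505 .184 .14 -2.7;python3 - <<'E'
from h import *
c=snap('side');b=c['pixels'][130:310,190:430,::-1]
cv2.imwrite('pics/g18.png',cv2.resize(b,(800,600),interpolation=cv2.INTER_CUBIC))
E
```

```text
t 26.65 pos [0.5487 0.1841 0.2168] jaw -2.69 w 0.0565 F [-0.1464  0.1862 -0.5257] tq [-0.0027 -0.0702 -0.0297] j7 -0.66
shift [-0.0001  0.0018  0.0768] turn [0.0001 0.0001 0.0001]
```

View pics/g18.png

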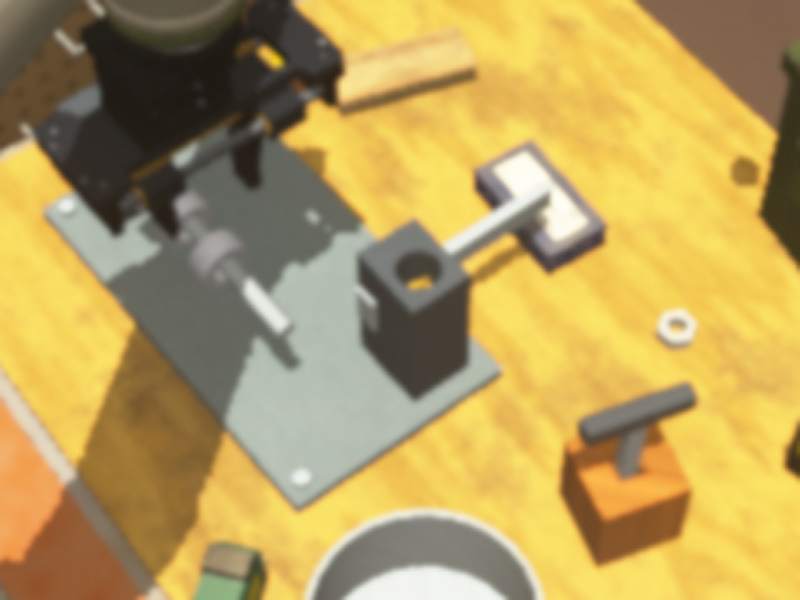

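Emit:
arm_command:
  commands:
    - [65, [0, 0.002, 0.015], [0, 0, 0]]
    - [65, [0, 0.002, 0.035], [0, 0, 0]]
    - [65, [0, 0.002, 0.055], [0, 0, 0]]
    - [65, [0, 0.002, 0.07], [0, 0, 0]]
    - [65, [0, 0.002, 0.077], [0, 0, 0]]
    - [65, [0, 0.002, 0.077], [0, 0, 0]]
    - [0, [0, 0.002, 0.077], [0, 0, 0]]
    - [0, [0, 0.002, 0.077], [0, 0, 0]]
    - [0, [0, 0.002, 0.077], [0, 0, 0]]
    - [0, [0, 0.002, 0.077], [0, 0, 0]]

```text
time: 27.53
ee_pos: [0.5511, 0.1843, 0.1407]
eef_rot: [0.724, 0.69, 0.001, 0.0]
ft_force: [0.4, -0.2, 1.4]
width: 0.0387
```

Emit:
arm_command:
  commands:
    - [0, [0, 0, 0], [0, 0, 0]]
    - [0, [0, 0, 0], [0, 0, 0]]
    - [0, [0, 0, 0], [0, 0, 0]]
    - [0, [0, 0, -0.002], [0, 0, 0]]
    - [0, [0, 0, -0.004], [0, 0, 0]]
    - [0, [0, 0, -0.004], [0, 0, 0]]
    - [0, [0, 0, -0.004], [0, 0, 0]]
    - [0, [-0.01, 0, -0.004], [0, 0, 0]]
    - [0, [-0.025, 0, -0.004], [0, 0, 0]]
    - [0, [-0.04, 0, -0.004], [0, 0, 0]]

```text
time: 28.37
ee_pos: [0.5485, 0.1433, 0.1435]
eef_rot: [0.723, 0.691, -0.0, -0.0]
ft_force: [0.4, -0.2, -1.0]
width: 0.0389
```

```bash
python3 plan.py .5445 .054 .145 -2.7
```

```text
t 28.37 pos [0.5485 0.1433 0.1435] jaw -2.64 w 0.0389 F [ 0.3844 -0.231  -0.9739] tq [ 0.0234 -0.1019  0.0005] j7 -0.63
shift [-0.0894  0.0001 -0.0015] turn [-0.0004  0.0002  0.001 ]
```

Emit:
arm_command:
  commands:
    - [0, [-0.015, 0, 0], [0, 0, 0]]
    - [0, [-0.03, 0, 0], [0, 0, 0]]
    - [0, [-0.045, 0, 0], [0, 0, 0]]
    - [0, [-0.06, 0, 0], [0, 0, 0]]
    - [0, [-0.075, 0, 0], [0, 0, 0]]
    - [0, [-0.085, 0, 0], [0, 0, 0]]
    - [0, [-0.09, 0, -0.01], [0, 0, 0]]
    - [0, [-0.09, 0, -0.03], [0, 0, 0]]
    - [0, [-0.09, 0, -0.05], [0, 0, 0]]
    - [0, [-0.09, 0, -0.06], [0, 0, 0]]

```text
time: 29.2
ee_pos: [0.5453, 0.0548, 0.2066]
eef_rot: [0.723, 0.69, 0.001, 0.001]
ft_force: [1.1, 0.6, -0.4]
width: 0.0386
```

```bash
python3 plan.py .479 -.13 .205 -2.7;python3 - <<'E'
from h import *
c=snap('side');b=c['pixels'][130:370,190:510,::-1]
cv2.imwrite('pics/g19.png',cv2.resize(b,(800,600),interpolation=cv2.INTER_CUBIC))
c=snap('top');b=c['pixels'][240:330,330:490,::-1]
cv2.imwrite('pics/g20.png',cv2.resize(b,(800,450),interpolation=cv2.INTER_CUBIC))
E
```

```text
t 29.2 pos [0.5453 0.0548 0.2066] jaw -2.66 w 0.0386 F [ 1.1155  0.6194 -0.4463] tq [-0.0264 -0.1224 -0.0489] j7 -0.41
shift [-0.1877 -0.0576  0.0013] turn [ 0.0028 -0.0005  0.0007]
```

View pics/g19.png

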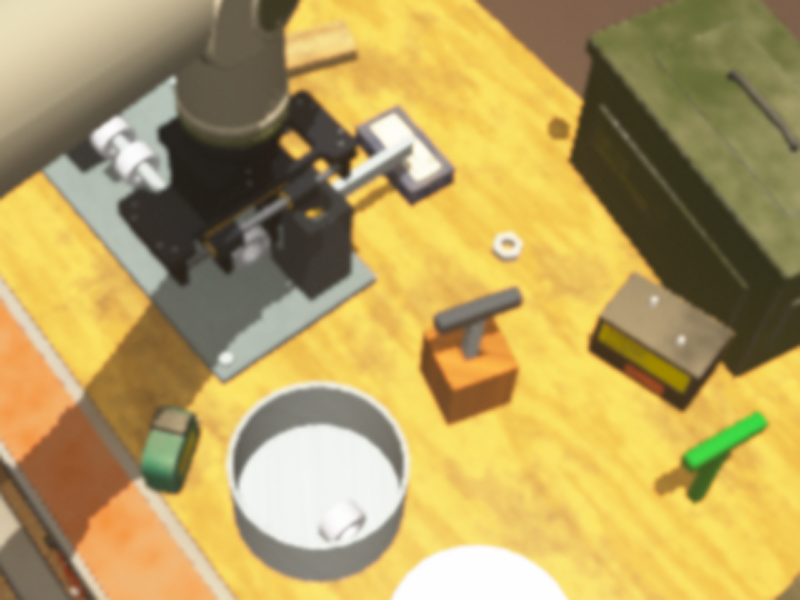

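View pics/g20.png

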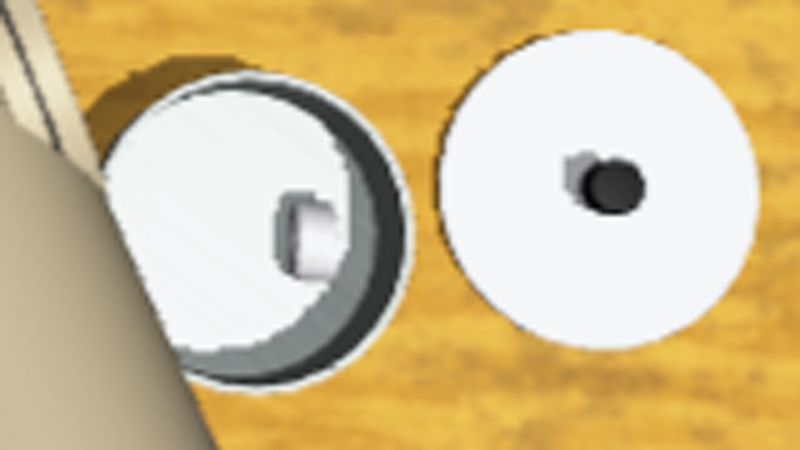

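Emit:
arm_command:
  commands:
    - [0, [-0.013, -0.004, 0], [0, 0, 0]]
    - [0, [-0.04, -0.012, 0], [0, 0, 0]]
    - [0, [-0.07, -0.022, 0], [0, 0, 0]]
    - [0, [-0.1, -0.031, 0], [0, 0, 0]]
    - [0, [-0.13, -0.04, 0], [0, 0, 0]]
    - [0, [-0.155, -0.048, 0], [0, 0, 0]]
    - [0, [-0.175, -0.054, 0], [0, 0, 0]]
    - [0, [-0.184, -0.057, 0], [0, 0, 0]]
    - [0, [-0.184, -0.057, 0], [0, 0, 0]]
    - [0, [-0.184, -0.057, 0], [0, 0, 0]]

```text
time: 30.13
ee_pos: [0.4791, -0.126, 0.2033]
eef_rot: [0.723, 0.69, 0.0, -0.0]
ft_force: [1.0, 0.5, -0.0]
width: 0.0386
```

```bash
python3 plan.py .479 -.127 .097 -2.7
```

```text
t 30.13 pos [ 0.4791 -0.126   0.2033] jaw -2.68 w 0.0386 F [ 0.9527  0.538  -0.0329] tq [ 0.0475 -0.1578 -0.0676] j7 0.02
shift [-0.001   0.      0.1063] turn [-0.0003 -0.0006  0.0003]
```

Emit:
arm_command:
  commands:
    - [0, [0, 0, 0.015], [0, 0, 0]]
    - [0, [0, 0, 0.035], [0, 0, 0]]
    - [0, [0, 0, 0.06], [0, 0, 0]]
    - [0, [0, 0, 0.08], [0, 0, 0]]
    - [0, [0, 0, 0.095], [0, 0, 0]]
    - [0, [0, 0, 0.105], [0, 0, 0]]
    - [0, [0, 0, 0.106], [0, 0, 0]]
    - [0, [0, 0, 0.106], [0, 0, 0]]
    - [0, [0, 0, 0.106], [0, 0, 0]]
    - [0, [0, 0, 0.106], [0, 0, 0]]

```text
time: 30.97
ee_pos: [0.4797, -0.1267, 0.0988]
eef_rot: [0.723, 0.69, 0.0, 0.001]
ft_force: [-0.1, -0.1, -1.0]
width: 0.0387
```

Emit:
arm_command:
  commands:
    - [60, [0, 0, 0], [0, 0, 0]]
    - [60, [0, 0, 0], [0, 0, 0]]
    - [60, [0, 0, 0], [0, 0, 0]]
    - [60, [0, 0, 0], [0, 0, 0]]
    - [60, [0, 0, 0], [0, 0, 0]]
    - [60, [0, 0, -0.02], [0, 0, 0]]
    - [60, [0, 0, -0.05], [0, 0, 0]]
    - [60, [0, 0, -0.08], [0, 0, 0]]
    - [60, [0, 0, -0.11], [0, 0, 0]]
    - [60, [0, 0, -0.12], [0, 0, 0]]

```text
time: 31.8
ee_pos: [0.4804, -0.1269, 0.2219]
eef_rot: [0.723, 0.69, 0.001, 0.002]
ft_force: [1.2, -0.5, 0.9]
width: 0.0521
```

```bash
python3 plan.py .5527 .2299 .217 -2.7
```

```text
t 31.8 pos [ 0.4804 -0.1269  0.2219] jaw -2.68 w 0.0521 F [ 1.1646 -0.5284  0.8865] tq [ 0.0011 -0.2368 -0.0045] j7 0.04
shift [0.3598 0.0555 0.0046] turn [0.005  0.0017 0.0003]
```

Emit:
arm_command:
  commands:
    - [65, [0.02, 0.003, 0], [0, 0, 0]]
    - [65, [0.06, 0.009, 0], [0, 0, 0]]
    - [65, [0.1, 0.015, 0], [0, 0, 0]]
    - [65, [0.14, 0.022, 0], [0, 0, 0]]
    - [65, [0.18, 0.028, 0], [0, 0, 0]]
    - [65, [0.22, 0.034, 0], [0, 0, 0]]
    - [65, [0.26, 0.04, 0], [0, 0, 0]]
    - [65, [0.3, 0.047, 0], [0, 0, 0]]
    - [65, [0.335, 0.052, 0], [0, 0, 0]]
    - [65, [0.36, 0.056, 0], [0, 0, 0]]

```text
time: 32.63
ee_pos: [0.5513, 0.2338, 0.2173]
eef_rot: [0.723, 0.691, 0.0, -0.001]
ft_force: [-0.3, 0.5, -0.0]
width: 0.0569
```

Emit:
arm_command:
  commands:
    - [65, [0, 0, 0], [0, 0, 0]]
    - [65, [0, 0, 0], [0, 0, 0]]
    - [65, [0, 0, 0], [0, 0, 0]]
    - [65, [0, 0, 0], [0, 0, 0]]
    - [65, [0, 0, 0], [0, 0, 0]]
    - [65, [0, 0, 0], [0, 0, 0]]
    - [65, [0, 0, 0], [0, 0, 0]]
    - [65, [0, 0, 0], [0, 0, 0]]
    - [65, [0, 0, 0], [0, 0, 0]]
    - [65, [0, 0, 0], [0, 0, 0]]

```text
time: 33.47
ee_pos: [0.5518, 0.23, 0.2178]
eef_rot: [0.724, 0.69, 0.0, 0.0]
ft_force: [0.1, -0.0, -0.6]
width: 0.0565
```

```bash
python3 plan.py .5527 .2299 .14 -2.7;python3 - <<'E'
from h import *
c=snap('side');b=c['pixels'][130:370,170:490,::-1]
cv2.imwrite('pics/g21.png',cv2.resize(b,(800,600),interpolation=cv2.INTER_CUBIC))
E
```

```text
t 33.47 pos [0.5518 0.23   0.2178] jaw -2.7 w 0.0565 F [ 0.1107 -0.0113 -0.6355] tq [ 0.0419 -0.076   0.0374] j7 -0.76
shift [-0.      0.0009  0.0778] turn [ 0.0001  0.0001 -0.    ]
```

View pics/g21.png

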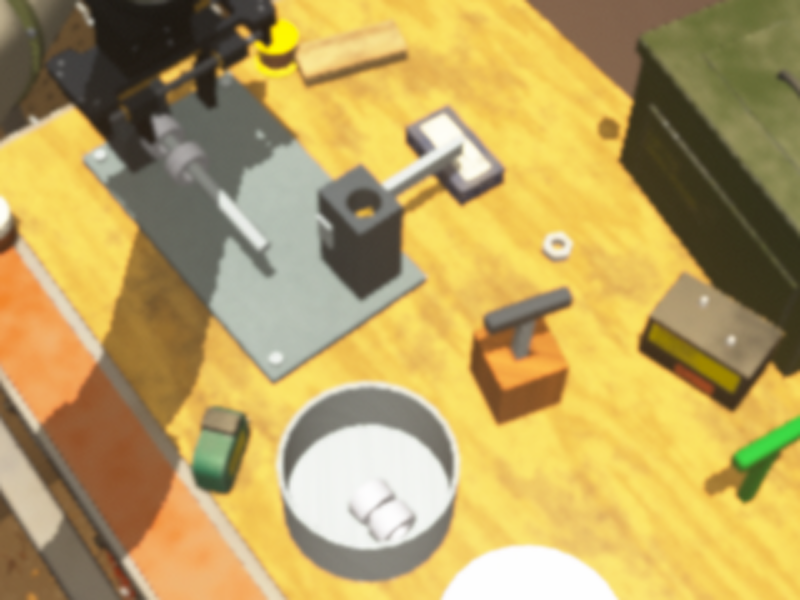

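Emit:
arm_command:
  commands:
    - [65, [0, 0.001, 0.015], [0, 0, 0]]
    - [65, [0, 0.001, 0.035], [0, 0, 0]]
    - [65, [0, 0.001, 0.055], [0, 0, 0]]
    - [65, [0, 0.001, 0.07], [0, 0, 0]]
    - [65, [0, 0.001, 0.077], [0, 0, 0]]
    - [65, [0, 0.001, 0.077], [0, 0, 0]]
    - [0, [0, 0.001, 0.077], [0, 0, 0]]
    - [0, [0, 0.001, 0.077], [0, 0, 0]]
    - [0, [0, 0.001, 0.077], [0, 0, 0]]
    - [0, [0, 0.001, 0.077], [0, 0, 0]]

```text
time: 34.35
ee_pos: [0.5532, 0.2303, 0.1417]
eef_rot: [0.724, 0.69, 0.001, 0.0]
ft_force: [0.0, -0.2, 2.2]
width: 0.0387
```

Emit:
arm_command:
  commands:
    - [0, [0, 0, 0], [0, 0, 0]]
    - [0, [0, 0, 0], [0, 0, 0]]
    - [0, [0, 0, 0], [0, 0, 0]]
    - [0, [0, 0, -0.002], [0, 0, 0]]
    - [0, [0, 0, -0.004], [0, 0, 0]]
    - [0, [0, 0, -0.004], [0, 0, 0]]
    - [0, [0, 0, -0.004], [0, 0, 0]]
    - [0, [-0.01, 0, -0.004], [0, 0, 0]]
    - [0, [-0.025, 0, -0.004], [0, 0, 0]]
    - [0, [-0.04, 0, -0.004], [0, 0, 0]]

```text
time: 35.18
ee_pos: [0.5506, 0.1892, 0.1444]
eef_rot: [0.723, 0.691, -0.0, -0.0]
ft_force: [-0.2, -0.8, -1.6]
width: 0.0386
```

```bash
python3 plan.py .5445 .054 .145 -2.7
```

```text
t 35.18 pos [0.5506 0.1892 0.1444] jaw -2.65 w 0.0386 F [-0.2249 -0.8299 -1.5567] tq [ 0.0086 -0.1107  0.0198] j7 -0.73
shift [-0.1354  0.0001 -0.0005] turn [-0.0005  0.0002  0.0009]
```

Emit:
arm_command:
  commands:
    - [0, [-0.018, 0, 0], [0, 0, 0]]
    - [0, [-0.036, 0, 0], [0, 0, 0]]
    - [0, [-0.054, 0, 0], [0, 0, 0]]
    - [0, [-0.072, 0, 0], [0, 0, 0]]
    - [0, [-0.09, 0, 0], [0, 0, 0]]
    - [0, [-0.108, 0, 0], [0, 0, 0]]
    - [0, [-0.124, 0, 0], [0, 0, 0]]
    - [0, [-0.135, 0, -0.01], [0, 0, 0]]
    - [0, [-0.135, 0, -0.035], [0, 0, 0]]
    - [0, [-0.135, 0, -0.06], [0, 0, 0]]

```text
time: 36.02
ee_pos: [0.5437, 0.0532, 0.2045]
eef_rot: [0.724, 0.69, -0.001, -0.001]
ft_force: [1.3, 0.5, -0.4]
width: 0.0388
```

```bash
python3 plan.py .479 -.1 .205 -2.7;python3 - <<'E'
from h import *
c=snap('side');b=c['pixels'][130:370,190:510,::-1]
cv2.imwrite('pics/g22.png',cv2.resize(b,(800,600),interpolation=cv2.INTER_CUBIC))
c=snap('top');b=c['pixels'][240:330,330:490,::-1]
cv2.imwrite('pics/g23.png',cv2.resize(b,(800,450),interpolation=cv2.INTER_CUBIC))
E
```

```text
t 36.02 pos [0.5437 0.0532 0.2045] jaw -2.81 w 0.0388 F [ 1.3015  0.4851 -0.3713] tq [ 0.0314 -0.1438  0.0037] j7 -0.42
shift [-0.1562 -0.0571 -0.0003] turn [-0.0025  0.0006 -0.002 ]
```

View pics/g22.png

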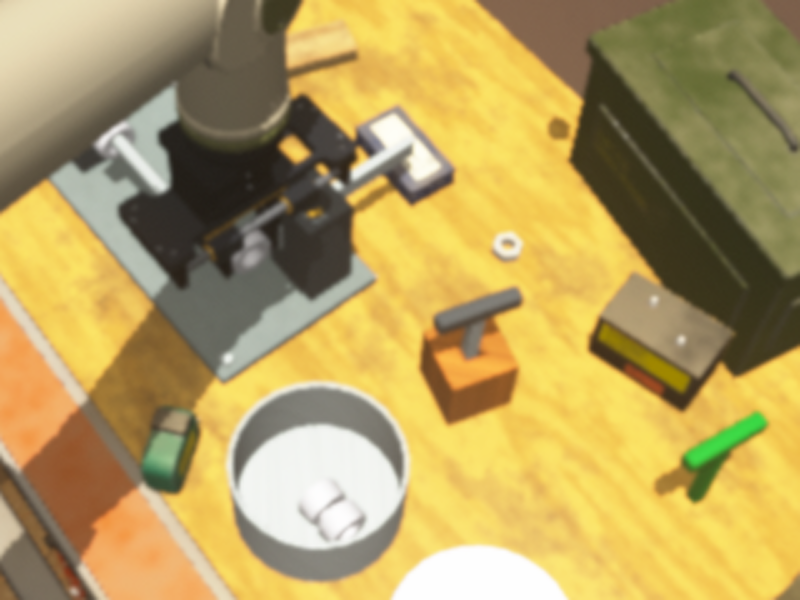

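View pics/g23.png

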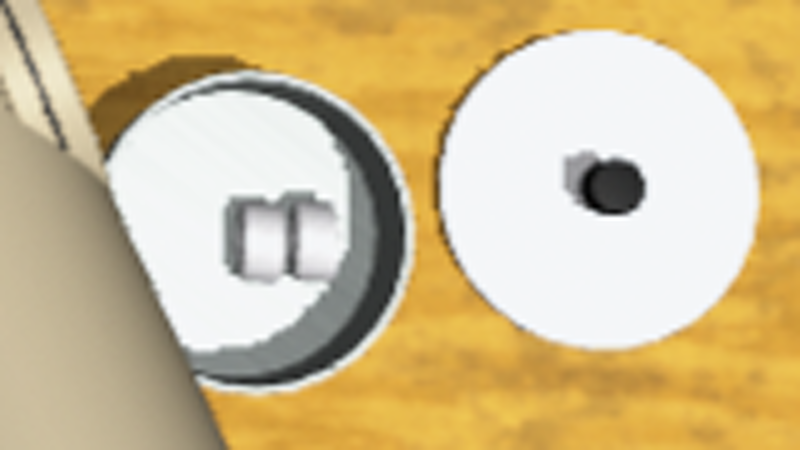

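Emit:
arm_command:
  commands:
    - [0, [-0.01, -0.004, 0], [0, 0, 0]]
    - [0, [-0.033, -0.012, 0], [0, 0, 0]]
    - [0, [-0.06, -0.022, 0], [0, 0, 0]]
    - [0, [-0.087, -0.032, 0], [0, 0, 0]]
    - [0, [-0.112, -0.041, 0], [0, 0, 0]]
    - [0, [-0.135, -0.05, 0], [0, 0, 0]]
    - [0, [-0.15, -0.055, 0], [0, 0, 0]]
    - [0, [-0.157, -0.058, 0], [0, 0, 0]]
    - [0, [-0.157, -0.058, 0], [0, 0, 0]]
    - [0, [-0.157, -0.058, 0], [0, 0, 0]]

```text
time: 36.95
ee_pos: [0.479, -0.0987, 0.2043]
eef_rot: [0.724, 0.69, -0.0, -0.0]
ft_force: [0.5, 0.6, -0.5]
width: 0.0388
```

```bash
python3 plan.py .479 -.1 .097 -2.7
```

```text
t 36.95 pos [ 0.479  -0.0987  0.2043] jaw -2.72 w 0.0388 F [ 0.5419  0.5698 -0.5351] tq [-0.0064 -0.112  -0.0366] j7 -0.04
shift [-0.0013  0.0002  0.1073] turn [-0.0005 -0.0003 -0.0003]
```

Emit:
arm_command:
  commands:
    - [0, [0, 0, 0.015], [0, 0, 0]]
    - [0, [0, 0, 0.035], [0, 0, 0]]
    - [0, [0, 0, 0.06], [0, 0, 0]]
    - [0, [0, 0, 0.08], [0, 0, 0]]
    - [0, [0, 0, 0.095], [0, 0, 0]]
    - [0, [0, 0, 0.105], [0, 0, 0]]
    - [0, [0, 0, 0.107], [0, 0, 0]]
    - [0, [0, 0, 0.107], [0, 0, 0]]
    - [0, [0, 0, 0.107], [0, 0, 0]]
    - [0, [0, 0, 0.107], [0, 0, 0]]

```text
time: 37.78
ee_pos: [0.48, -0.0988, 0.0987]
eef_rot: [0.723, 0.69, 0.0, 0.001]
ft_force: [0.5, 0.2, -0.4]
width: 0.0388
```

Emit:
arm_command:
  commands:
    - [60, [0, 0, 0], [0, 0, 0]]
    - [60, [0, 0, 0], [0, 0, 0]]
    - [60, [0, 0, 0], [0, 0, 0]]
    - [60, [0, 0, 0], [0, 0, 0]]
    - [60, [0, 0, 0], [0, 0, 0]]
    - [60, [0, 0, -0.02], [0, 0, 0]]
    - [60, [0, 0, -0.05], [0, 0, 0]]
    - [60, [0, 0, -0.08], [0, 0, 0]]
    - [60, [0, 0, -0.11], [0, 0, 0]]
    - [60, [0, 0, -0.12], [0, 0, 0]]

```text
time: 38.62
ee_pos: [0.4808, -0.0988, 0.2219]
eef_rot: [0.723, 0.69, 0.001, 0.002]
ft_force: [0.3, 0.0, 0.3]
width: 0.0519
```

```bash
python3 plan.py .5548 .2709 .217 -2.7
```

```text
t 38.62 pos [ 0.4808 -0.0988  0.2219] jaw -2.68 w 0.0519 F [0.3491 0.0173 0.3241] tq [ 0.0003 -0.2003 -0.0287] j7 -0.03
shift [0.3728 0.0567 0.0046] turn [0.0049 0.0015 0.0004]
```

Emit:
arm_command:
  commands:
    - [65, [0.02, 0.003, 0], [0, 0, 0]]
    - [65, [0.06, 0.009, 0], [0, 0, 0]]
    - [65, [0.1, 0.015, 0], [0, 0, 0]]
    - [65, [0.14, 0.022, 0], [0, 0, 0]]
    - [65, [0.18, 0.028, 0], [0, 0, 0]]
    - [65, [0.22, 0.034, 0], [0, 0, 0]]
    - [65, [0.26, 0.04, 0], [0, 0, 0]]
    - [65, [0.3, 0.047, 0], [0, 0, 0]]
    - [65, [0.34, 0.052, 0], [0, 0, 0]]
    - [65, [0.373, 0.058, 0], [0, 0, 0]]

```text
time: 39.45
ee_pos: [0.5543, 0.274, 0.2172]
eef_rot: [0.723, 0.691, -0.0, -0.0]
ft_force: [-0.4, 0.1, -0.5]
width: 0.0565
```

Emit:
arm_command:
  commands:
    - [65, [0, 0, 0], [0, 0, 0]]
    - [65, [0, 0, 0], [0, 0, 0]]
    - [65, [0, 0, 0], [0, 0, 0]]
    - [65, [0, 0, 0], [0, 0, 0]]
    - [65, [0, 0, 0], [0, 0, 0]]
    - [65, [0, 0, 0], [0, 0, 0]]
    - [65, [0, 0, 0], [0, 0, 0]]
    - [65, [0, 0, 0], [0, 0, 0]]
    - [65, [0, 0, 0], [0, 0, 0]]
    - [65, [0, 0, 0], [0, 0, 0]]

```text
time: 40.28
ee_pos: [0.5548, 0.2708, 0.2178]
eef_rot: [0.724, 0.69, 0.0, 0.0]
ft_force: [-0.2, 0.7, -0.0]
width: 0.0565
```

```bash
python3 plan.py .5548 .2709 .14 -2.7;python3 - <<'E'
from h import *
c=snap('side');b=c['pixels'][110:350,150:470,::-1]
cv2.imwrite('pics/g24.png',cv2.resize(b,(800,600),interpolation=cv2.INTER_CUBIC))
E
```

```text
t 40.28 pos [0.5548 0.2708 0.2178] jaw -2.7 w 0.0565 F [-0.1737  0.7132 -0.0478] tq [ 0.0548 -0.0994  0.0238] j7 -0.84
shift [ 0.0001 -0.      0.0778] turn [ 0.0002  0.0001 -0.0001]
```

View pics/g24.png

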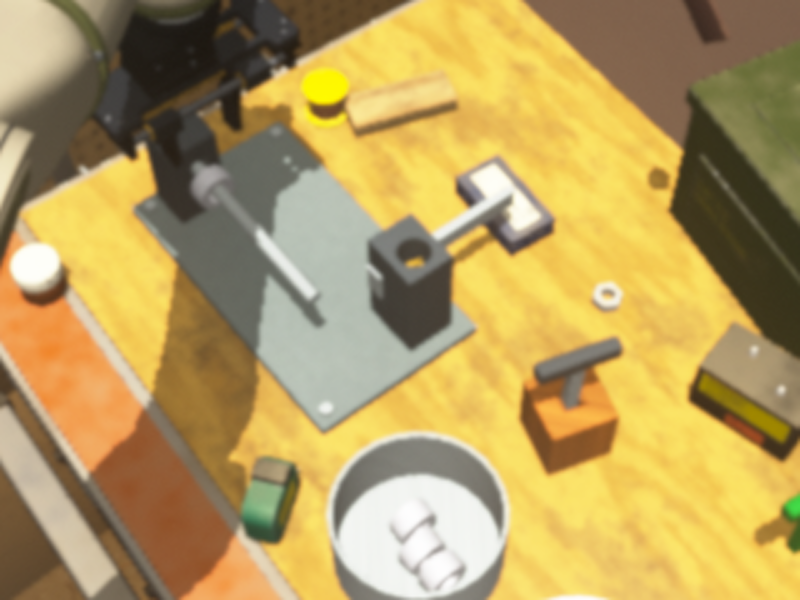

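Emit:
arm_command:
  commands:
    - [65, [-0.003, 0, 0.012], [0, 0, 0]]
    - [65, [-0.003, 0, 0.03], [0, 0, 0]]
    - [65, [-0.003, 0, 0.05], [0, 0, 0]]
    - [65, [-0.003, 0, 0.067], [0, 0, 0]]
    - [65, [-0.003, 0, 0.077], [0, 0, 0]]
    - [65, [-0.003, 0, 0.077], [0, 0, 0]]
    - [0, [-0.003, 0, 0.077], [0, 0, 0]]
    - [0, [-0.003, 0, 0.077], [0, 0, 0]]
    - [0, [-0.003, 0, 0.077], [0, 0, 0]]
    - [0, [-0.003, 0, 0.077], [0, 0, 0]]

```text
time: 41.17
ee_pos: [0.555, 0.2683, 0.1417]
eef_rot: [0.724, 0.69, 0.001, 0.0]
ft_force: [0.5, -0.0, 2.4]
width: 0.0387
```

Emit:
arm_command:
  commands:
    - [0, [0, 0, 0], [0, 0, 0]]
    - [0, [0, 0, 0], [0, 0, 0]]
    - [0, [0, 0, 0], [0, 0, 0]]
    - [0, [0, 0, -0.002], [0, 0, 0]]
    - [0, [0, 0, -0.004], [0, 0, 0]]
    - [0, [0, 0, -0.004], [0, 0, 0]]
    - [0, [0, 0, -0.004], [0, 0, 0]]
    - [0, [-0.01, 0, -0.004], [0, 0, 0]]
    - [0, [-0.025, 0, -0.004], [0, 0, 0]]
    - [0, [-0.04, 0, -0.004], [0, 0, 0]]

```text
time: 42.0
ee_pos: [0.5524, 0.2272, 0.1444]
eef_rot: [0.723, 0.691, -0.0, -0.0]
ft_force: [0.5, -0.2, -0.9]
width: 0.0387
```

```bash
python3 plan.py .5445 .054 .145 -2.7
```

```text
t 42.0 pos [0.5524 0.2272 0.1444] jaw -2.65 w 0.0387 F [ 0.4524 -0.1878 -0.9083] tq [-0.0258 -0.1192  0.0086] j7 -0.81
shift [-0.1734  0.0001 -0.0005] turn [-0.0005  0.0002  0.0008]
```

Emit:
arm_command:
  commands:
    - [0, [-0.018, 0, 0], [0, 0, 0]]
    - [0, [-0.038, 0, 0], [0, 0, 0]]
    - [0, [-0.058, 0, 0], [0, 0, 0]]
    - [0, [-0.078, 0, 0], [0, 0, 0]]
    - [0, [-0.098, 0, 0], [0, 0, 0]]
    - [0, [-0.118, 0, 0], [0, 0, 0]]
    - [0, [-0.138, 0, 0], [0, 0, 0]]
    - [0, [-0.158, 0, 0], [0, 0, 0]]
    - [0, [-0.173, 0, -0.01], [0, 0, 0]]
    - [0, [-0.173, 0, -0.035], [0, 0, 0]]

```text
time: 42.83
ee_pos: [0.5428, 0.0499, 0.1769]
eef_rot: [0.725, 0.688, -0.003, -0.001]
ft_force: [0.7, -0.4, -1.2]
width: 0.0389
```

```bash
python3 plan.py .479 -.073 .205 -2.7;python3 - <<'E'
from h import *
c=snap('side');b=c['pixels'][130:370,190:510,::-1]
cv2.imwrite('pics/g25.png',cv2.resize(b,(800,600),interpolation=cv2.INTER_CUBIC))
E
```

```text
t 42.83 pos [0.5428 0.0499 0.1769] jaw -2.99 w 0.0389 F [ 0.7478 -0.4099 -1.1517] tq [-0.0749 -0.124  -0.0073] j7 -0.46
shift [-0.1261 -0.0575 -0.0274] turn [-0.0059  0.0026 -0.005 ]
```

View pics/g25.png

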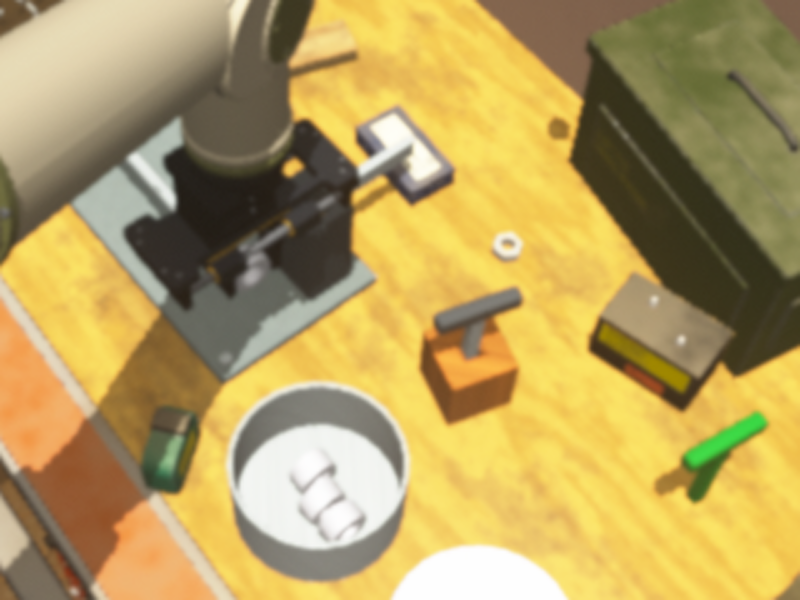

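Emit:
arm_command:
  commands:
    - [0, [0, 0, -0.01], [0, 0, 0]]
    - [0, [-0.015, -0.007, -0.022], [0, 0, 0]]
    - [0, [-0.038, -0.017, -0.025], [0, 0, 0]]
    - [0, [-0.062, -0.028, -0.025], [0, 0, 0]]
    - [0, [-0.087, -0.039, -0.025], [0, 0, 0]]
    - [0, [-0.11, -0.049, -0.025], [0, 0, 0]]
    - [0, [-0.124, -0.056, -0.025], [0, 0, 0]]
    - [0, [-0.129, -0.058, -0.025], [0, 0, 0]]
    - [0, [-0.129, -0.058, -0.025], [0, 0, 0]]
    - [0, [-0.129, -0.058, -0.025], [0, 0, 0]]

```text
time: 43.72
ee_pos: [0.4808, -0.0701, 0.2048]
eef_rot: [0.723, 0.691, 0.0, 0.0]
ft_force: [0.4, 1.0, -0.5]
width: 0.0387
```

```bash
python3 plan.py .479 -.073 .097 -2.7
```

```text
t 43.72 pos [ 0.4808 -0.0701  0.2048] jaw -2.66 w 0.0387 F [ 0.3588  1.0372 -0.4691] tq [ 0.037  -0.0968 -0.0187] j7 -0.11
shift [-0.003  -0.0017  0.1078] turn [ 0.0003 -0.0002  0.0007]
```

Emit:
arm_command:
  commands:
    - [0, [-0.002, -0.001, 0.015], [0, 0, 0]]
    - [0, [-0.002, -0.001, 0.035], [0, 0, 0]]
    - [0, [-0.002, -0.001, 0.06], [0, 0, 0]]
    - [0, [-0.002, -0.001, 0.08], [0, 0, 0]]
    - [0, [-0.002, -0.001, 0.095], [0, 0, 0]]
    - [0, [-0.002, -0.001, 0.105], [0, 0, 0]]
    - [0, [-0.002, -0.001, 0.107], [0, 0, 0]]
    - [0, [-0.002, -0.001, 0.107], [0, 0, 0]]
    - [0, [-0.002, -0.001, 0.107], [0, 0, 0]]
    - [0, [-0.002, -0.001, 0.107], [0, 0, 0]]

```text
time: 44.55
ee_pos: [0.4803, -0.0727, 0.0987]
eef_rot: [0.723, 0.69, 0.0, 0.001]
ft_force: [-0.2, 0.2, -0.1]
width: 0.0386
```

Emit:
arm_command:
  commands:
    - [60, [0, 0, 0], [0, 0, 0]]
    - [60, [0, 0, 0], [0, 0, 0]]
    - [60, [0, 0, 0], [0, 0, 0]]
    - [60, [0, 0, 0], [0, 0, 0]]
    - [60, [0, 0, 0], [0, 0, 0]]
    - [60, [0, 0, -0.02], [0, 0, 0]]
    - [60, [0, 0, -0.05], [0, 0, 0]]
    - [60, [0, 0, -0.08], [0, 0, 0]]
    - [60, [0, 0, -0.11], [0, 0, 0]]
    - [60, [0, 0, -0.13], [0, 0, 0]]

```text
time: 45.38
ee_pos: [0.4801, -0.0726, 0.2305]
eef_rot: [0.723, 0.69, 0.001, 0.001]
ft_force: [1.2, 0.1, -1.3]
width: 0.0522
```

```bash
python3 plan.py .58 .05 .25 -2.7
```

```text
t 45.38 pos [ 0.4801 -0.0726  0.2305] jaw -2.67 w 0.0522 F [ 1.1809  0.1474 -1.2622] tq [-0.0715 -0.2062  0.0005] j7 -0.08
shift [ 0.1271  0.0941 -0.0193] turn [0.0024 0.0006 0.0006]
```

Move clear and look at tin, cover and key.

Emit:
arm_command:
  commands:
    - [60, [0.02, 0.015, -0.005], [0, 0, 0]]
    - [60, [0.05, 0.03, -0.01], [0, 0, 0]]
    - [60, [0.08, 0.045, -0.015], [0, 0, 0]]
    - [60, [0.11, 0.06, -0.02], [0, 0, 0]]
    - [60, [0.14, 0.07, -0.02], [0, 0, 0]]
    - [60, [0.16, 0.08, -0.02], [0, 0, 0]]
    - [60, [0.17, 0.08, -0.02], [0, 0, 0]]
    - [60, [0.17, 0.08, -0.02], [0, 0, 0]]
    - [60, [0.17, 0.08, -0.02], [0, 0, 0]]
    - [60, [0.17, 0.08, -0.02], [0, 0, 0]]

```text
time: 46.22
ee_pos: [0.5672, 0.0915, 0.2476]
eef_rot: [0.724, 0.69, -0.001, 0.0]
ft_force: [0.4, -1.0, -0.5]
width: 0.052
```

```bash
python3 - <<'E'
from h import *
c=snap('side','side26.png');b=c['pixels'][190:430,230:550,::-1]
cv2.imwrite('pics/g26.png',cv2.resize(b,(800,600),interpolation=cv2.INTER_CUBIC))
c=snap('top','top26.png');b=c['pixels'][240:330,330:490,::-1]
cv2.imwrite('pics/g27.png',cv2.resize(b,(800,450),interpolation=cv2.INTER_CUBIC))
E
```

```text
(no output)
```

View pics/g26.png

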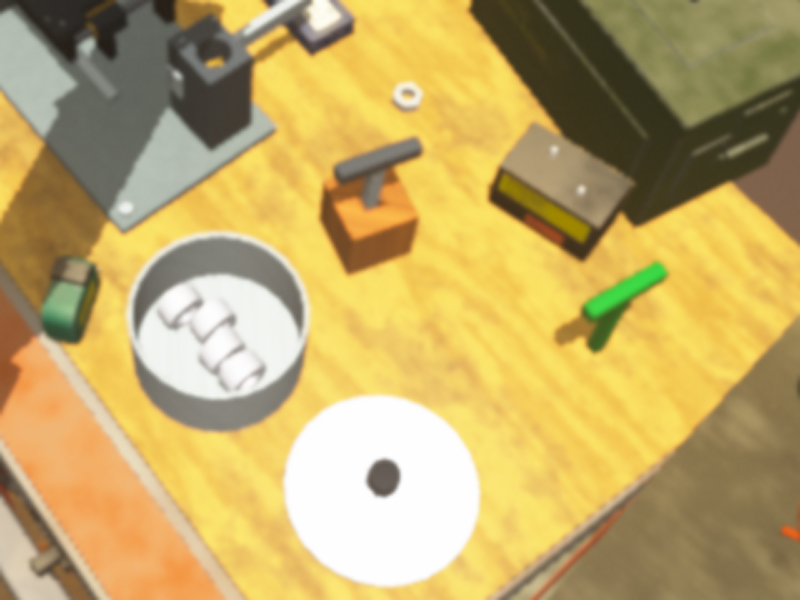

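View pics/g27.png

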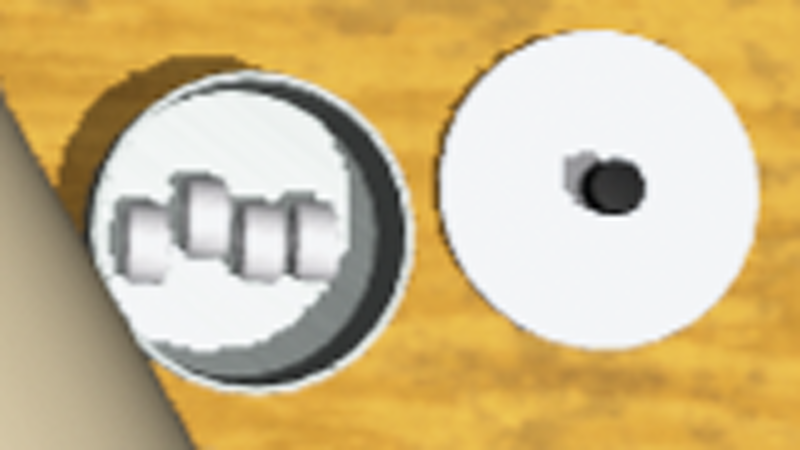

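```bash
cat > circ.py <<'E'
from h import *
from scipy.optimize import least_squares
def circ(c,box,z,rad,mode='low',away=True,thr=60):
    x0,y0,x1,y1=box;im=c['pixels'][y0:y1,x0:x1];hs=cv2.cvtColor(im,cv2.COLOR_RGB2HSV)
    m=(hs[...,1]<thr).astype(np.uint8)
    if mode=='white': m&=(hs[...,2]>150).astype(np.uint8)
    n,l,st,ce=cv2.connectedComponentsWithStats(m);k=1+np.argmax(st[1:,4]);mm=(l==k).astype(np.uint8)
    cn=max(cv2.findContours(mm,cv2.RETR_EXTERNAL,cv2.CHAIN_APPROX_NONE)[0],key=cv2.contourArea)[:,0]
    cn=cn[(cn.min(1)>0)&(cn[:,0]<x1-x0-1)&(cn[:,1]<y1-y0-1)]
    P=np.array([onz(c,*(p+[x0,y0]),z)[:2] for p in cn])
    o=-R.from_rotvec(np.ravel(c['rvec'])).as_matrix().T@np.ravel(c['tvec']); g=P.mean(0)
    if away:
        d=g-o[:2];P=P[((P-g)@d)>-0.01*np.linalg.norm(d)]
    f=lambda v:np.hypot(P[:,0]-v[0],P[:,1]-v[1])-v[2]
    r=least_squares(f,[*g,rad],loss='soft_l1',f_scale=.001); r2=least_squares(lambda v:f([*v,r.x[2] if rad is None else rad-.001]),g,loss='soft_l1',f_scale=.001)
    return r.x.round(4),r2.x.round(4),len(P),np.abs(f(r.x)).mean().round(5)
E
python3 - <<'E'
from circ import *
t=camera('top');s=camera('side')
print('tin top',circ(t,(335,245,414,325),.08,.076))
print('tin side',circ(s,(278,275,362,368),.08,.076,away=True), circ(s,(278,275,362,368),.08,.076,away=False))
print('cov top',circ(t,(413,240,488,315),.011,.08,away=False))
print('cov side',circ(s,(335,340,430,430),.011,.08,away=False))
# knob top black, z .045
for nm,c,(x0,y0,x1,y1) in(('t',t,(440,265,466,290)),('s',s,(370,365,400,395))):
    im=c['pixels'][y0:y1,x0:x1];g=im.max(2);m=(g<90).astype(np.uint8);n,l,st,ce=cv2.connectedComponentsWithStats(m);k=1+np.argmax(st[1:,4])
    print(nm,st[k],ce[k]+[x0,y0],onz(c,*(ce[k]+[x0,y0]),.045 if nm=='t' else .036))
E
```

```text
tin top (array([ 0.479 , -0.1171,  0.0743]), array([ 0.479 , -0.1163]), 100, np.float64(0.00058))
tin side (array([ 0.4787, -0.1182,  0.0746]), array([ 0.4784, -0.1186]), 117, np.float64(0.0005)) (array([ 0.4711, -0.1269,  0.0825]), array([ 0.4738, -0.124 ]), 217, np.float64(0.00493))
cov top (array([ 0.4974, -0.3002,  0.0788]), array([ 0.4974, -0.3002]), 179, np.float64(0.00056))
cov side (array([ 0.4971, -0.3017,  0.0799]), array([ 0.4971, -0.3017]), 217, np.float64(0.00049))
t [  6   7  13  11 110] [451.92727273 277.07272727] [ 0.49688319 -0.29684273  0.045     ]Traceback (most recent call last):
  File "<stdin>", line 9, in <module>
    return _wrapfunc(a, 'argmax', axis=axis, out=out, **kwds)
    return bound(*args, **kwds)
ValueError: attempt to get argmax of an empty sequence
```

```bash
python3 plan.py .4972 -.301 .22 -2.7
```

```text
t 46.42 pos [0.5674 0.0919 0.2478] jaw -2.8 w 0.0521 F [ 0.2153 -0.1911 -0.2682] tq [-0.0117 -0.0745 -0.0313] j7 -0.51
shift [-0.3958 -0.0509  0.0281] turn [ 0.0003  0.0008 -0.0017]
```

Emit:
arm_command:
  commands:
    - [60, [-0.03, -0.004, 0], [0, 0, 0]]
    - [60, [-0.07, -0.009, 0], [0, 0, 0]]
    - [60, [-0.11, -0.014, 0], [0, 0, 0]]
    - [60, [-0.15, -0.019, 0], [0, 0, 0]]
    - [60, [-0.19, -0.025, 0], [0, 0, 0]]
    - [60, [-0.23, -0.03, 0.005], [0, 0, 0]]
    - [60, [-0.27, -0.035, 0.01], [0, 0, 0]]
    - [60, [-0.31, -0.04, 0.015], [0, 0, 0]]
    - [60, [-0.35, -0.045, 0.02], [0, 0, 0]]
    - [60, [-0.385, -0.05, 0.025], [0, 0, 0]]

```text
time: 47.25
ee_pos: [0.4978, -0.2925, 0.2227]
eef_rot: [0.724, 0.689, -0.0, 0.0]
ft_force: [0.7, -0.1, -0.3]
width: 0.0522
```

Emit:
arm_command:
  commands:
    - [60, [-0.011, -0.001, 0.005], [0, 0, 0]]
    - [60, [-0.011, -0.001, 0.01], [0, 0, 0]]
    - [60, [-0.011, -0.001, 0.02], [0, 0, 0]]
    - [60, [-0.011, -0.001, 0.04], [0, 0, 0]]
    - [60, [-0.011, -0.001, 0.06], [0, 0, 0]]
    - [60, [-0.011, -0.001, 0.07], [0, 0, 0]]
    - [60, [-0.011, -0.001, 0.07], [0, 0, 0]]
    - [60, [-0.011, -0.001, 0.07], [0, 0, 0]]
    - [60, [-0.011, -0.001, 0.07], [0, 0, 0]]
    - [60, [-0.011, -0.001, 0.07], [0, 0, 0]]

```text
time: 48.08
ee_pos: [0.4986, -0.2999, 0.154]
eef_rot: [0.723, 0.69, 0.0, 0.001]
ft_force: [0.4, -0.2, -0.7]
width: 0.0521
```

```bash
python3 plan.py .4972 -.301 .087 -2.7;python3 - <<'E'
from h import *
c=snap('side');b=c['pixels'][240:480,270:590,::-1]
cv2.imwrite('pics/g28.png',cv2.resize(b,(800,600),interpolation=cv2.INTER_CUBIC))
E
```

```text
t 48.08 pos [ 0.4986 -0.2999  0.154 ] jaw -2.67 w 0.0521 F [ 0.4474 -0.1783 -0.7021] tq [-0.0055 -0.1021  0.0071] j7 0.19
shift [-0.0011 -0.0014  0.067 ] turn [0.0017 0.001  0.0005]
```

View pics/g28.png

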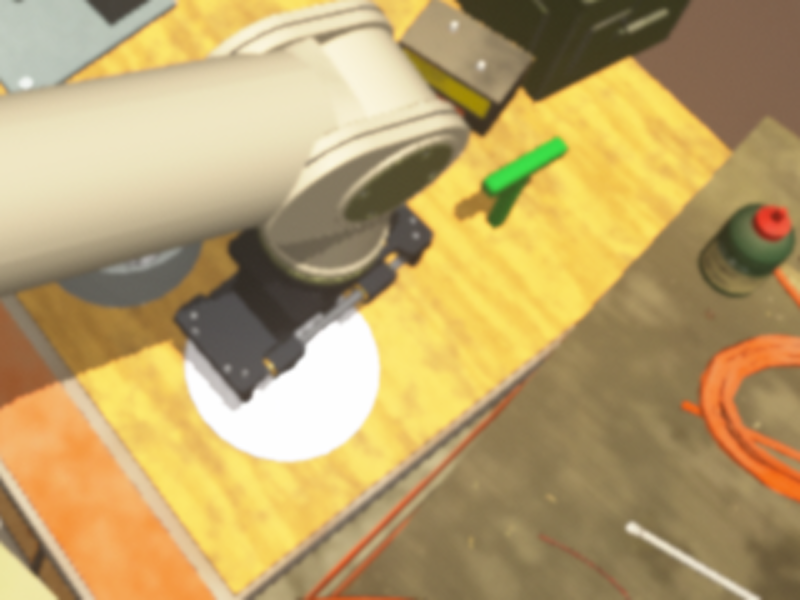

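Emit:
arm_command:
  commands:
    - [60, [-0.001, -0.001, 0.01], [0, 0, 0]]
    - [60, [-0.001, -0.001, 0.025], [0, 0, 0]]
    - [60, [-0.001, -0.001, 0.04], [0, 0, 0]]
    - [60, [-0.001, -0.001, 0.055], [0, 0, 0]]
    - [60, [-0.001, -0.001, 0.064], [0, 0, 0]]
    - [60, [-0.001, -0.001, 0.067], [0, 0, 0]]
    - [60, [-0.001, -0.001, 0.067], [0, 0, 0]]
    - [0, [-0.001, -0.001, 0.067], [0, 0, 0]]
    - [0, [-0.001, -0.001, 0.067], [0, 0, 0]]
    - [0, [-0.001, -0.001, 0.067], [0, 0, 0]]
  squeeze: 30

```text
time: 48.97
ee_pos: [0.4973, -0.3011, 0.0866]
eef_rot: [0.724, 0.69, 0.0, 0.001]
ft_force: [-0.6, -0.2, 0.4]
width: 0.0393
```

Emit:
arm_command:
  commands:
    - [0, [0, 0, 0], [0, 0, 0]]
    - [0, [0, 0, 0], [0, 0, 0]]
    - [0, [0, 0, 0], [0, 0, 0]]
    - [0, [0, 0, 0], [0, 0, 0]]
    - [0, [0, 0, 0], [0, 0, 0]]
    - [0, [0, 0, 0], [0, 0, 0]]
    - [0, [0, 0, 0], [0, 0, 0]]
    - [0, [0, 0, 0], [0, 0, 0]]
    - [0, [0, 0, 0], [0, 0, 0]]
    - [0, [0, 0, 0], [0, 0, 0]]

```text
time: 49.8
ee_pos: [0.497, -0.3011, 0.0862]
eef_rot: [0.724, 0.69, -0.0, 0.0]
ft_force: [-2.8, 0.3, 6.5]
width: 0.0273
```

```bash
python3 plan.py .4788 -.1177 .24 -2.7
```

```text
t 49.8 pos [ 0.497  -0.3011  0.0862] jaw -2.7 w 0.0273 F [-2.7561  0.3178  6.5335] tq [ 0.0536  0.2791 -0.0266] j7 0.14
shift [ 0.1822 -0.0267 -0.1539] turn [0.0004 0.0005 0.    ]
```

Emit:
arm_command:
  commands:
    - [0, [0, 0, -0.008], [0, 0, 0]]
    - [0, [0, 0, -0.02], [0, 0, 0]]
    - [0, [0, 0, -0.04], [0, 0, 0]]
    - [0, [0, 0, -0.06], [0, 0, 0]]
    - [0, [0, 0, -0.08], [0, 0, 0]]
    - [0, [0, 0, -0.1], [0, 0, 0]]
    - [0, [0, 0, -0.12], [0, 0, 0]]
    - [0, [0, 0, -0.14], [0, 0, 0]]
    - [0, [0, 0, -0.152], [0, 0, 0]]
    - [0, [0, 0, -0.154], [0, 0, 0]]

```text
time: 50.63
ee_pos: [0.4977, -0.3011, 0.2427]
eef_rot: [0.723, 0.69, 0.0, 0.002]
ft_force: [0.5, 0.1, -1.8]
width: 0.0271
```

Emit:
arm_command:
  commands:
    - [0, [0.01, -0.002, 0], [0, 0, 0]]
    - [0, [0.03, -0.004, 0], [0, 0, 0]]
    - [0, [0.05, -0.007, 0], [0, 0, 0]]
    - [0, [0.07, -0.01, 0], [0, 0, 0]]
    - [0, [0.09, -0.013, 0], [0, 0, 0]]
    - [0, [0.105, -0.015, 0], [0, 0, 0]]
    - [0, [0.112, -0.016, 0], [0, 0, 0]]
    - [0, [0.112, -0.016, 0], [0, 0, 0]]
    - [0, [0.112, -0.016, 0], [0, 0, 0]]
    - [0, [0.112, -0.016, 0], [0, 0, 0]]

```text
time: 51.47
ee_pos: [0.486, -0.1895, 0.2396]
eef_rot: [0.724, 0.69, -0.0, 0.0]
ft_force: [-0.1, -0.5, -1.8]
width: 0.0272
```

```bash
python3 plan.py .4788 -.1177 .24 -2.7; python3 - <<'E'
from h import *
c=snap('side');b=c['pixels'][190:430,230:550,::-1]
cv2.imwrite('pics/g29.png',cv2.resize(b,(800,600),interpolation=cv2.INTER_CUBIC))
c=snap('top');b=c['pixels'][210:360,320:520,::-1]
cv2.imwrite('pics/g30.png',cv2.resize(b,(800,600),interpolation=cv2.INTER_CUBIC))
E
```

```text
t 51.47 pos [ 0.486  -0.1895  0.2396] jaw -2.78 w 0.0272 F [-0.1033 -0.47   -1.7919] tq [-0.0423 -0.0922  0.02  ] j7 0.1
shift [ 0.0714 -0.0107 -0.0004] turn [-0.      0.0003 -0.0014]
```

View pics/g29.png

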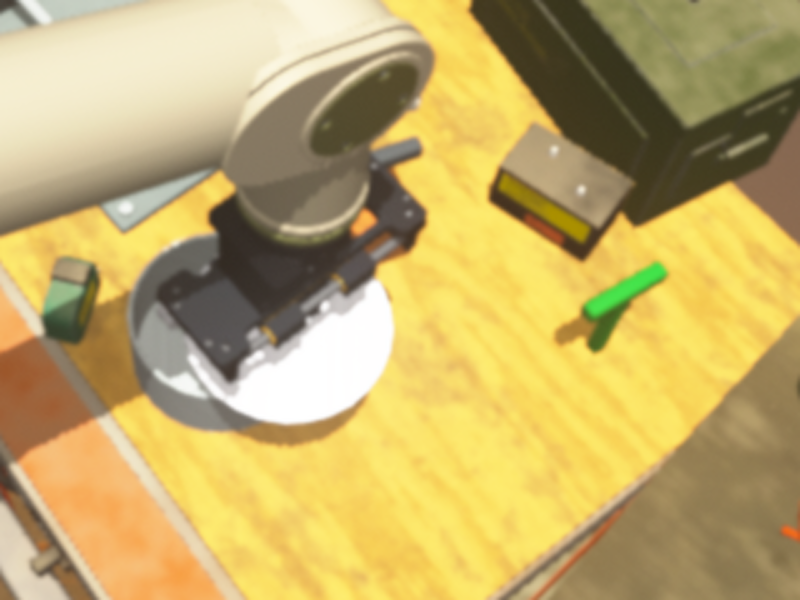

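View pics/g30.png

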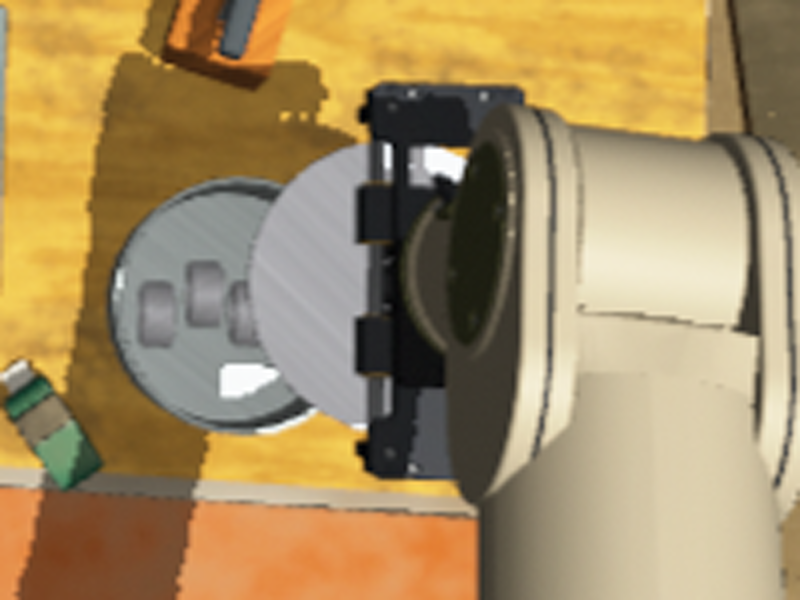

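Emit:
arm_command:
  commands:
    - [0, [0.01, -0.002, 0], [0, 0, 0]]
    - [0, [0.025, -0.004, 0], [0, 0, 0]]
    - [0, [0.045, -0.007, 0], [0, 0, 0]]
    - [0, [0.06, -0.009, 0], [0, 0, 0]]
    - [0, [0.07, -0.01, 0.01], [0, 0, 0]]
    - [0, [0.0714, -0.0107, 0.025], [0, 0, 0]]
    - [0, [0.0714, -0.0107, 0.04], [0, 0, 0]]
    - [0, [0.0714, -0.0107, 0.05], [0, 0, 0]]
    - [0, [0.0714, -0.0107, 0.055], [0, 0, 0]]
    - [0, [0.0714, -0.0107, 0.055], [0, 0, 0]]

```text
time: 52.4
ee_pos: [0.4782, -0.1162, 0.1835]
eef_rot: [0.723, 0.69, -0.0, -0.001]
ft_force: [0.1, 0.1, -1.5]
width: 0.0271
```

```bash
python3 plan.py .4788 -.1177 .175 -2.7; python3 - <<'E'
from h import *
c=snap('side');b=c['pixels'][250:400,240:440,::-1]
cv2.imwrite('pics/g31.png',cv2.resize(b,(800,600),interpolation=cv2.INTER_CUBIC))
c=snap('top');b=c['pixels'][225:345,320:480,::-1]
cv2.imwrite('pics/g32.png',cv2.resize(b,(800,600),interpolation=cv2.INTER_CUBIC))
E
```

```text
t 52.4 pos [ 0.4782 -0.1162  0.1835] jaw -2.69 w 0.0271 F [ 0.0904  0.1127 -1.5494] tq [ 0.0196 -0.091   0.0176] j7 -0.05
shift [-0.0015  0.0007  0.0085] turn [-0.0018 -0.0008  0.0002]
```

View pics/g31.png

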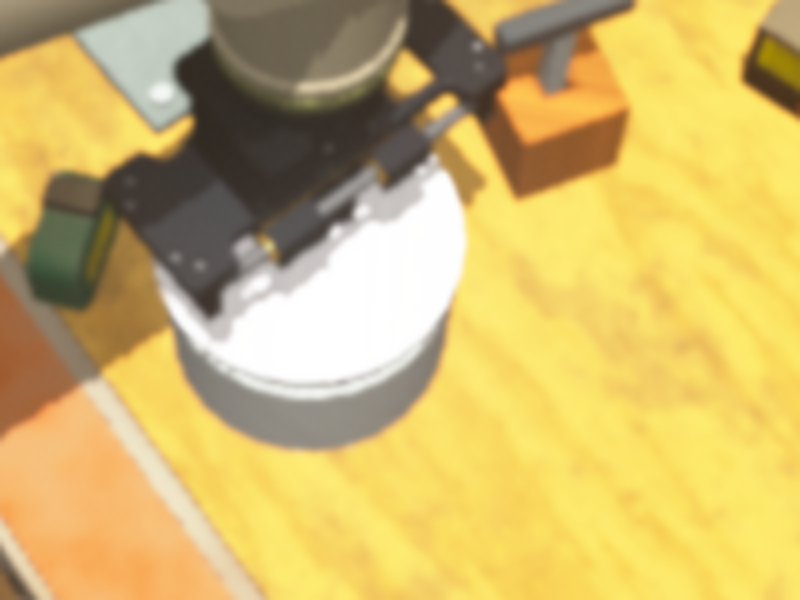

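View pics/g32.png

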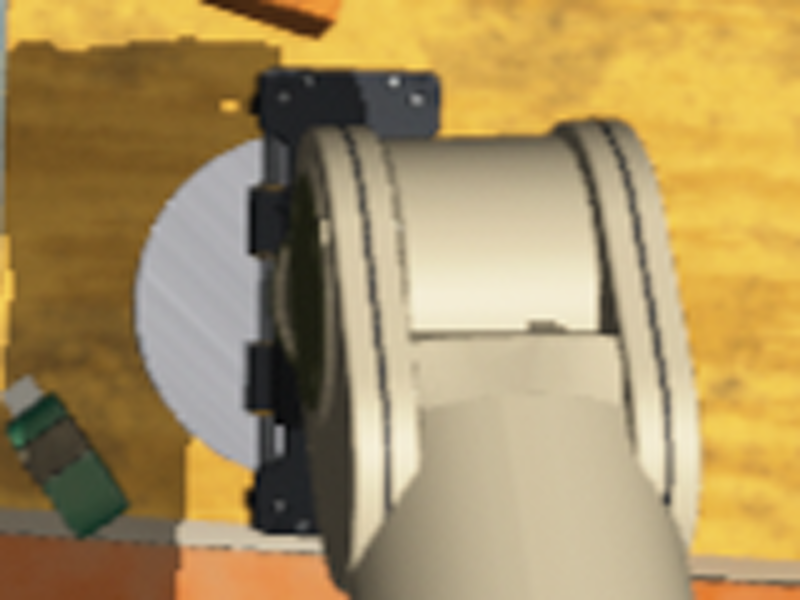

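Emit:
arm_command:
  commands:
    - [0, [-0.001, 0.0005, 0.004], [0, 0, 0]]
    - [0, [-0.001, 0.0005, 0.008], [0, 0, 0]]
    - [0, [-0.001, 0.0005, 0.012], [0, 0, 0]]
    - [0, [-0.001, 0.0005, 0.015], [0, 0, 0]]
    - [0, [-0.001, 0.0005, 0.017], [0, 0, 0]]
    - [0, [-0.001, 0.0005, 0.019], [0, 0, 0]]
    - [0, [-0.001, 0.0005, 0.021], [0, 0, 0]]
    - [0, [-0.001, 0.0005, 0.023], [0, 0, 0]]
    - [0, [-0.001, 0.0005, 0.024], [0, 0, 0]]
    - [0, [-0.001, 0.0005, 0.024], [0, 0, 0]]

```text
time: 53.33
ee_pos: [0.4791, -0.1174, 0.1605]
eef_rot: [0.723, 0.69, -0.0, -0.0]
ft_force: [0.3, -0.1, -1.2]
width: 0.0275
```

```bash
python3 plan.py .4788 -.1177 .16 -2.7; python3 - <<'E'
from h import *
c=snap('side');b=c['pixels'][250:400,240:440,::-1]
cv2.imwrite('pics/g33.png',cv2.resize(b,(800,600),interpolation=cv2.INTER_CUBIC))
E
```

```text
t 53.33 pos [ 0.4791 -0.1174  0.1605] jaw -2.69 w 0.0275 F [ 0.2878 -0.0993 -1.2307] tq [-0.0183 -0.1151  0.0387] j7 -0.08
shift [-0.0003 -0.0003  0.0005] turn [-0.0002 -0.0001  0.0002]
```

View pics/g33.png

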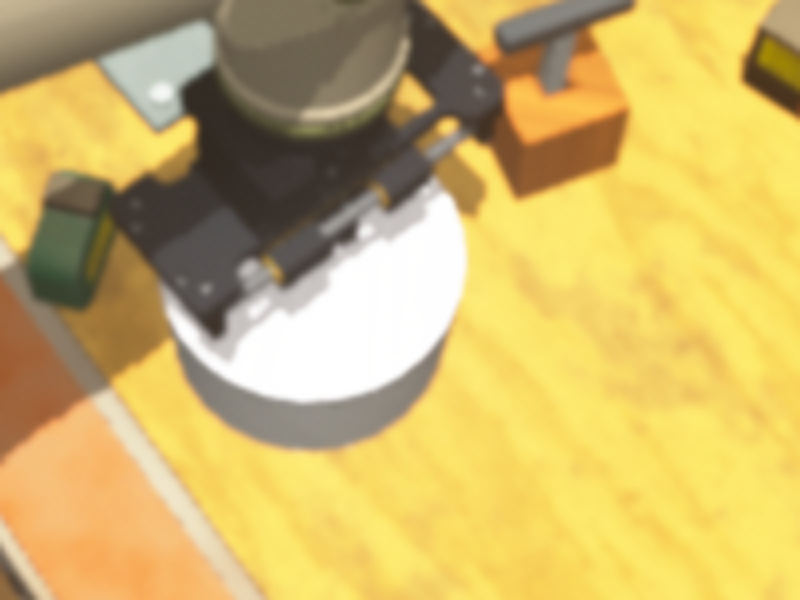

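Emit:
arm_command:
  commands:
    - [0, [0, 0, 0.001], [0, 0, 0]]
    - [0, [0, 0, 0.002], [0, 0, 0]]
    - [0, [0, 0, 0.002], [0, 0, 0]]
    - [30, [0, 0, 0.001], [0, 0, 0]]
    - [50, [0, 0, 0.001], [0, 0, 0]]
    - [60, [0, 0, 0.001], [0, 0, 0]]
    - [60, [0, 0, 0.001], [0, 0, 0]]
    - [60, [0, 0, 0.001], [0, 0, 0]]
    - [60, [0, 0, 0.001], [0, 0, 0]]
    - [60, [0, 0, 0.001], [0, 0, 0]]

```text
time: 54.22
ee_pos: [0.4792, -0.1175, 0.1598]
eef_rot: [0.724, 0.69, -0.0, 0.0]
ft_force: [0.3, 0.4, 0.1]
width: 0.051
```

Emit:
arm_command:
  commands:
    - [60, [0, 0, -0.01], [0, 0, 0]]
    - [60, [0, 0, -0.03], [0, 0, 0]]
    - [60, [0, 0, -0.06], [0, 0, 0]]
    - [60, [0, 0, -0.09], [0, 0, 0]]
    - [60, [0.02, 0.01, -0.1], [0, 0, 0]]
    - [60, [0.06, 0.03, -0.11], [0, 0, 0]]
    - [60, [0.1, 0.05, -0.12], [0, 0, 0]]
    - [60, [0.14, 0.07, -0.12], [0, 0, 0]]
    - [60, [0.18, 0.08, -0.12], [0, 0, 0]]
    - [60, [0.21, 0.09, -0.12], [0, 0, 0]]

```text
time: 55.05
ee_pos: [0.5795, 0.0891, 0.2808]
eef_rot: [0.724, 0.69, 0.0, 0.0]
ft_force: [0.6, 0.3, 0.3]
width: 0.0524
```

Emit:
arm_command:
  commands:
    - [60, [0, 0, 0], [0, 0, 0]]
    - [60, [0, 0, 0], [0, 0, 0]]
    - [60, [0, 0, 0], [0, 0, 0]]
    - [60, [0, 0, 0], [0, 0, 0]]
    - [60, [0, 0, 0], [0, 0, 0]]
    - [60, [0, 0, 0], [0, 0, 0]]
    - [60, [0, 0, 0], [0, 0, 0]]
    - [60, [0, 0, 0], [0, 0, 0]]
    - [60, [0, 0, 0], [0, 0, 0]]
    - [60, [0, 0, 0], [0, 0, 0]]

```text
time: 55.88
ee_pos: [0.5788, 0.0874, 0.2798]
eef_rot: [0.724, 0.69, -0.0, 0.0]
ft_force: [-0.2, -0.6, 0.3]
width: 0.0523
```

```bash
python3 - <<'E'
from circ import *
c=snap('side');b=c['pixels'][230:380,240:440,::-1]
cv2.imwrite('pics/g34.png',cv2.resize(b,(800,600),interpolation=cv2.INTER_CUBIC))
t=snap('top');b=t['pixels'][180:330,320:520,::-1]
cv2.imwrite('pics/g35.png',cv2.resize(b,(800,600),interpolation=cv2.INTER_CUBIC))
print(read_state()['ee_pos'],read_state()['ft_force'])
for z in (.080,.084): print(circ(t,(335,235,425,330),z,.08,mode='white',away=True),circ(c,(265,260,370,360),z,.08,mode='white',away=True))
E
```

```text
[0.57877481 0.08755557 0.27973481] [-0.92153308  0.84392914 -0.11475727]
(array([ 0.4803, -0.1181,  0.0785]), array([ 0.4803, -0.1175]), 99, np.float64(0.00048)) (array([ 0.4812, -0.1168,  0.08  ]), array([ 0.4819, -0.1159]), 113, np.float64(0.00054))
(array([ 0.4803, -0.1176,  0.0782]), array([ 0.4802, -0.1166]), 99, np.float64(0.00048)) (array([ 0.4799, -0.1183,  0.0797]), array([ 0.4804, -0.1176]), 113, np.float64(0.00054))
```

View pics/g34.png

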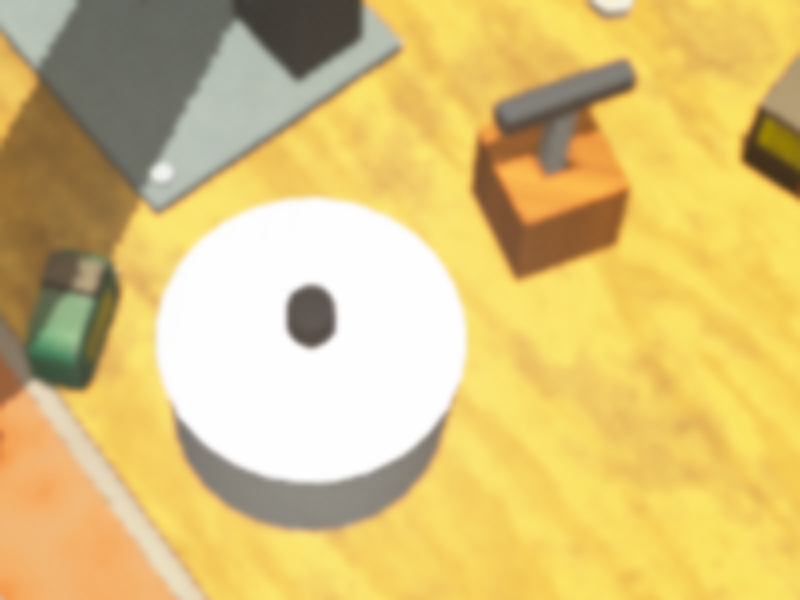

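View pics/g35.png

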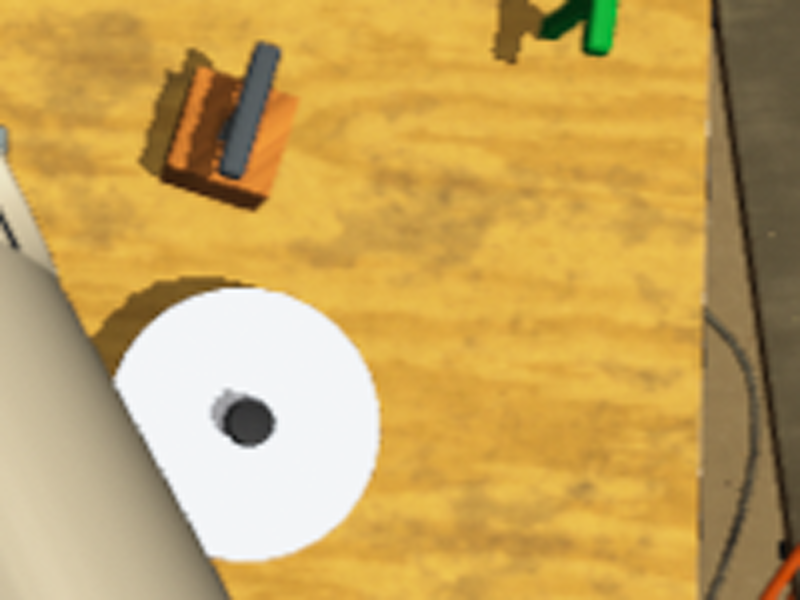

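```bash
python3 - <<'E'
from h import *
ct=camera('top');cs=camera('side');r=[]
for nm,c,box in(('top',ct,(350,180,410,240)),('side',cs,(350,235,410,290))):
    x0,y0,x1,y1=box;im=c['pixels'][y0:y1,x0:x1];hs=cv2.cvtColor(im,cv2.COLOR_RGB2HSV)
    m=((hs[...,1]<110)&(hs[...,2]<150)&~((im[...,0].astype(int)-im[...,2])>15)).astype(np.uint8)
    n,l,st,ce=cv2.connectedComponentsWithStats(m);k=1+np.argmax(st[1:,4]);print(nm,st[k],ce[k]+[x0,y0]);r.append(ce[k]+[x0,y0])
print(tri(ct,r[0],cs,r[1]))
E
```

```text
top [ 25  11  15  34 218] [381.51834862 207.70642202]
side [ 15  12  32  13 130] [380.14615385 253.19230769]
(array([ 0.65519553, -0.11895672,  0.13472862]), np.float64(0.00044476384312108216))
```

The key handle sits at (0.655, -0.119, 0.135), the same as at the start, so the key is fully home. I'm handing in.

```bash
python3 -c "
from bench import *
print(close_job())"
```

```text
the job is handed in; nothing more can be done
None
```

The job is done and handed in at about 56 s of the 210 s allowed; the hand-in gives no verdict.

**What I did:**
- **Drive:** I took the grey key from its rack, put it down the well and turned the drive counter-clockwise to its stop. The gate drew back level with the housing.
- **Key:** I put the key back upright in its rack.
- **Collars:** I slid all four collars off the rod and set them in the tin.
- **Cover:** I lowered the cover onto the tin.

**Last checks:**
- **Key:** The handle measured (0.655, -0.119, 0.135) m, within 1 mm of where it started, so the key is fully home.
- **Cover:** It sits about 1.5 mm from the tin's centre. The two camera views agree when its disc is taken at its seated height.
- **Collars:** Before the cover went on, all four stood in a single layer in the tin.
- **Bystanders:** The tape measure looked unmoved in the last picture. I did not measure the jar or the bit box, but I saw no change in the pictures where they showed.

**One disagreement:** The key touched bottom in the drive socket about 6–7 mm higher than I expected from the grasp height. It either slipped a little in the grip or stopped slightly short. Even if it stopped short, its foot was about 7 mm above the socket bottom, inside the 12 mm limit, and the gate moved all the way back. I also judged the drive's stop from the gate's position and the key slipping in the grip, not from a reading of the joint.

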